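Finish a surface switch: seat the mechanism, snap its cover on, try the rocker

TASK

Finish the switch box on the plywood board: stand the loose switch mechanism in the cradle of the box base, rocker up, and lay the cover over it with its notch over the conduit. Press the cover on corner by corner, not in one push, until all four clips have clicked and it sits flush all round, then tip the rocker over by its raised end to see that it moves freely. Leave the other things where they lie.

Things in the scene. Friction and masses are not known exactly. Their poses are not given: they have to be found in the camera images.
- base_face (a point): Centre of the rim face of the box base, on which the cover's lower edge comes to rest, 26 mm above the worktop. The base is a fixed grey open box 66 x 110 mm, 14 mm high, screwed to a fixed plywood board (112 x 205 x 12 mm). x runs across the base, y along it, +y to the end where the conduit leaves, z up. At (+-26, +-47.5) mm on the rim round posts 13 mm high guide the inside of the cover with 1.2 to 1.5 mm play.
- conduit_entry (a point): Where the axis of the white rigid conduit (16 mm thick, its axis 2 mm above the rim face) crosses the +y edge of the base, 55 mm from its centre. It runs 80 mm on along +y over the board, held by a saddle. Fixed; axes as base_face.
- clip_nose (a point): Nose of one of the four sprung clips at base (+-32, +-40) mm; this is the one at +x, +y. Noses slope outwards. A cover laid on rests on them about 7.5 mm above the rim face. Pressed down near a clip with about 6 N (13 N when two give way together), the cover's long wall bends that clip inwards until the nose snaps out into a slot of the wall and pulls the last 2 mm home.
- cradle (a point): Centre of the cradle's floor, in the middle of the base, 7 mm below the rim face; axes as base_face. Inside it is 28.5 mm along x and 53.6 mm along y; its slippery walls flare out from 4 mm up to 11 mm above the floor, each side 4 to 5 mm wider at the top, so hold the mechanism above its lower 13 mm.
- switch_mid (a point): Centre of the loose white switch mechanism, 18 mm above its underside. A block 48 mm long (own x), 24 mm wide (own y), 30 mm high, with a rocker on top up to 36 mm; stands upright, rocker up. Pinch the body across its 24 mm. Goes into the cradle with its length along the base's y, either way round, underside on the cradle's floor; its rocker then stands through the cover's opening.
- switch_rocker (a joint): Rocker of the switch mechanism: 0 at the start (its end at the mechanism's own -x stands 3.5 mm higher than the other), 0.175 rad fully tipped over (that end down). It turns lightly and stays where it is left.
- rocker_end (a point): Top of the rocker's raised end, the one to press at last; it moves with the rocker. After the cover is on it stands about 6 mm above the cover's top, after tipping about 2.5 mm.
- cover_mid (a point): Centre of the loose grey cover, 11.5 mm above its lower edge. A hood 66 mm wide (own x), 110 mm long (own y), 23 mm high, walls 3 mm, open below, standing on its lower edge; an opening 37 x 62 mm in its top. Pinch it across its 66 mm, mid-length. Its end wall at own +y has a notch 19 mm wide for the conduit: it fits one way only, its +y along the base's +y.
- corner1 (a point): Point on the cover's top face beside its corner at own (+x, +y), 24 mm across and 42 mm along from the cover's centre, above a clip when the cover is in place: a place to press. Home, it is 23 mm above base_face. Axes as the cover's.
- corner2 (a point): Point on the cover's top face beside its corner at own (-x, +y), 24 mm across and 42 mm along from the cover's centre, above a clip when the cover is in place: a place to press. Home, it is 23 mm above base_face. Axes as the cover's.
- corner3 (a point): Point on the cover's top face beside its corner at own (+x, -y), 24 mm across and 42 mm along from the cover's centre, above a clip when the cover is in place: a place to press. Home, it is 23 mm above base_face. Axes as the cover's.
- corner4 (a point): Point on the cover's top face beside its corner at own (-x, -y), 24 mm across and 42 mm along from the cover's centre, above a clip when the cover is in place: a place to press. Home, it is 23 mm above base_face. Axes as the cover's.
- bulb_mid (a point): Bystander: spare white bulb standing on its face, 51 mm thick, 58 mm high; centre.
- tape_mid (a point): Bystander: roll of black insulating tape lying flat, 55 mm across, 19 mm high; centre.
- screwdriver_mid (a point): Bystander: screwdriver lying flat near the back edge, 182 mm long, handle 26 mm; middle of its length.
- terminals_mid (a point): Bystander: white terminal strip, 19 x 66 x 16 mm; centre.
- pencil_mid (a point): Bystander: red pencil lying near the back edge, 142 mm long; centre.

How it is judged (in metres and radians):
On the way, in this order (a step that is already met when the one before it is completed fails the run):
1. the switch mechanism stands seated in the cradle and is let go (horizontal distance between switch_mid and cradle below 0.006 m and z of switch_mid in the frame of cradle between 0.0155 and 0.0205 m and angle between switch_mid's own z axis and vertical below 0.06 rad and angle between the x axis of switch_mid and the y axis of cradle, either way round below 0.15 rad and contact force between the fingers and switch below 0.1 N), for 0.2 s.
2. at least one corner of the cover is home while another is still up (z of any of corner1, corner2, corner3, corner4 in the frame of base_face below 0.025 m and (not (z of corner1 in the frame of base_face below 0.025 m) or not (z of corner2 in the frame of base_face below 0.025 m) or not (z of corner3 in the frame of base_face below 0.025 m) or not (z of corner4 in the frame of base_face below 0.025 m))), for 0.1 s.
3. all four corners are home, the rocker not yet tipped (horizontal distance between switch_mid and cradle below 0.006 m and z of switch_mid in the frame of cradle between 0.0155 and 0.0205 m and angle between switch_mid's own z axis and vertical below 0.06 rad and angle between the x axis of switch_mid and the y axis of cradle, either way round below 0.15 rad and z of each of corner1, corner2, corner3, corner4 in the frame of base_face below 0.025 m and value of joint switch_rocker below 0.08 rad), for 0.1 s.
At the end, for the whole second after the job is handed in: Cover clipped on: all four corner points under 2 mm above flush, centred within 5 mm and in line within 0.06 rad of the base, at rest. Mechanism seated in the cradle (within 6 mm, height within 2.5 mm, upright within 0.06, lengthwise within 0.15 rad). Rocker tipped more than 0.12 rad (horizontal distance between switch_mid and cradle below 0.006 m and z of switch_mid in the frame of cradle between 0.0155 and 0.0205 m and angle between switch_mid's own z axis and vertical below 0.06 rad and angle between the x axis of switch_mid and the y axis of cradle, either way round below 0.15 rad and z of each of corner1, corner2, corner3, corner4 in the frame of base_face below 0.025 m and value of joint switch_rocker above 0.12 rad and angle between the y axis of cover_mid and the y axis of base_face, either way round below 0.06 rad and horizontal distance between cover_mid and base_face below 0.005 m and linear speed of each of cover, switch below 0.02 m/s); the robot touches nothing.
It fails at once if the bulb is pushed more than 30 mm away (distance of bulb_mid from where it was at the start of the episode above 0.03 m).
It fails at once if the roll of tape is pushed more than 30 mm away (distance of tape_mid from where it was at the start of the episode above 0.03 m).
It fails at once if the screwdriver is pushed more than 30 mm away (distance of screwdriver_mid from where it was at the start of the episode above 0.03 m).
It fails at once if the terminal strip is pushed more than 30 mm away (distance of terminals_mid from where it was at the start of the episode above 0.03 m).
It fails at once if the pencil is pushed more than 30 mm away (distance of pencil_mid from where it was at the start of the episode above 0.03 m).
It also fails if it takes over 72 s, if anything falls off the work surface, if the arm or the gripper's body presses on something with over 40 N, if the wrist force passes 120 N, or if a joint passes its speed limit or range.

ROBOT

A 7-joint arm with a two-finger parallel gripper is mounted at the origin on a cart in front of the work surface, level with it; the furniture and walls round the work are solid. World frame = base frame: x ahead of the robot, y to its left, z up, the work surface at z = 0. Lengths are in mm, angles in rad, forces in N, time in s.
With the tool pointing down it reaches from about 425 to 950 mm from the base axis. Payload 4.7 kg.
Tool frame: the origin (TCP) lies at the very end of the fingers, on their centre line; the grasp point (between the pads) lies manip.tcp_to_grasp behind it (manip.tcp_to_grasp is the distance from the TCP to the grasp point, in mm); z points along the fingers, y is the direction in which the jaws open and shut (so a half turn about z gives the same grasp; the last joint's range is limited). The gripper opens to 85 mm and grips with 20 to 120 N. Pads are 22 mm wide; open, the fingers measure 114 mm over their backs; the gripper's body (76 mm by 85 mm) begins 54 mm behind the grasp point. The pads swing forward as they close: fully open they stand 13 mm farther back than shut.
Start: joints at [-1.188, 0.469, -0.049, 1.532, 0.024, 1.141, -0.082], TCP at [270.138, 618.606, 231.335] pointing down, gripper open.
Joint ranges: [-2.59, 2.59], [-0.33, 1.99], [-1.39, 1.29], [0.1, 2.45], [-1.04, 4.18], [0.21, 1.99], [-2.66, 2.66]. Speed limits (rad/s): [2.57, 2.57, 3.14, 3.14, 3.14, 3.14, 3.14].

INTERFACE

Orientations are given as a rotation vector (axis times angle).
In Python, from workcell import manip gives the robot as it stands.
- The arm moves only by the shell command python3 -m pendant 'ROWS'. ROWS is JSON, a list of rows, each an object of numbers: "dx", "dy", "dz": the shift along the tool's x, y, z in cm; "wx", "wy", "wz": the turn, a rotation vector about the tool's x, y, z in degrees; "jaw": the closure, from 0 (fully open) to 1 (shut). In form: [{"dx": .., "dy": .., "dz": .., "wx": .., "wy": .., "wz": .., "jaw": ..}, ...]. A call has 1 to 20 rows; each row shifts and turns the commanded pose from where the row before left it, along the tool's axes as they then stand; what a row does not reach is not made up. A row lasts 1/10 s, in which the tool goes at most 50 mm and 8.59 degrees, less where a joint would pass 70% of its speed; a pose out of reach is approached as far as the arm can. A call with a gripper value outside its range is refused whole. The fingers move at their own pace and stop on an object; the grip force is fixed at half the most. Time passes only in rows, so rows that do not move let the fingers close. It gives the time, the measured TCP pose, the force and the opening at its end, in the units of the state.
- manip.get_state(): the state, without advancing time (a new reading comes with each control period).
- manip.camera(name): name is "scene" or "top" or "wrist"; returns a dict with "img" (384x512x3 uint8, blue, green, red), "fx", "fy", "cx", "cy" (pixels), "R" (3x3) and "t" (3): a world point X has camera coordinates R X + t; the wrist camera has in their place "mount" (4x4, takes a point from camera to tool coordinates, whose origin is the TCP and whose axes are the flange's). Camera axes: x right, y down, z forward; pixel columns grow to the right and rows downward; lengths in mm; the calibration is good to about 2 mm. A picture is of the moment at which its call begins: read the wrist's pose just before it. There is no depth.
- manip.hand_in(): hands the job in, once; it reports no verdict.
The state is a dict: "clock": time; "qpos": joint angles; "dq": joint speeds; "joint_torque": joint torques, N m; "ee_pos": TCP position; "orientation": TCP orientation; "force": force on the tool from outside, world axes, zero at the start; "torque": the same for the moment, N m; "gripper_width": opening from 0.0 (shut) to 1.0 (fully open).
Only numpy, scipy, OpenCV 4.12 (cv2) and the standard library are available. Lean on these libraries where they do the work, as an engineer would, in place of code of your own. Each camera call takes 0.05 s, during which the arm holds its last target.

## Working session

There is one attempt and no reset: what is moved stays moved. The work goes in short steps, Python scripts to look and compute and a shell command to move; the robot and the scene stay as the last step left them, time stands still between calls to the robot, and variables do not carry over. Pictures are saved under pics/ and viewed, and the job is handed in when it is done.

```bash
ls; mkdir -p pics
python3 - <<'E'
from workcell import manip
import cv2,numpy as np
print(manip.tcp_to_grasp)
s=manip.get_state();print(s)
for n in("scene","top","wrist"):
    c=manip.camera(n);cv2.imwrite(f"pics/{n}0.png",c["img"])
    print(n,{k:np.round(v,4).tolist() for k,v in c.items() if k!="img"})
E
```

```text
pics
18.700000000000003
{'clock': 0.0, 'qpos': array([-1.18791183,  0.46945529, -0.04860628,  1.53374005,  0.02407105,
        1.14100057, -0.0823043 ]), 'dq': array([ 1.38319945e-03, -2.04201741e-04, -7.60475787e-05,  6.71095910e-04,
       -8.77755580e-04,  1.33920675e-03, -1.88522792e-03]), 'joint_torque': array([-2.66677180e-04, -5.10305822e+01, -4.64836461e-02, -2.37719125e+01,
        1.07579073e-02,  7.65461853e-03, -9.48175085e-06]), 'ee_pos': array([269.8993053 , 618.0261968 , 230.23259377]), 'orientation': array([-0.64215294, -3.07488478,  0.00311755]), 'force': array([-1.22350018, -0.26737798, -0.81690067]), 'torque': array([-0.03834737,  0.02440714, -0.05763214]), 'gripper_width': 0.9995421375864547}
scene {'fx': 439.4593, 'fy': 439.4593, 'cx': 244.2031, 'cy': 198.1795, 'R': [[0.6734, -0.7393, 0.0034], [-0.331, -0.3056, -0.8928], [0.6611, 0.6, -0.4505]], 't': [-342.4248, 236.7391, 1003.1992]}
top {'fx': 393.7892, 'fy': 393.7892, 'cx': 258.526, 'cy': 196.263, 'R': [[0.0025, -0.9999, -0.0144], [-0.9937, -0.0009, -0.1118], [0.1118, 0.0146, -0.9936]], 't': [9.5929, 515.1263, 1319.4249]}
wrist {'fx': 336.1683, 'fy': 336.1683, 'cx': 257.4703, 'cy': 192.9453, 'mount': [[-0.0011, -0.9526, -0.3042, 77.3978], [1.0, -0.0007, -0.0016, 0.1426], [0.0013, -0.3042, 0.9526, -142.2612], [0.0, 0.0, 0.0, 1.0]]}
```

View pics/top0.png

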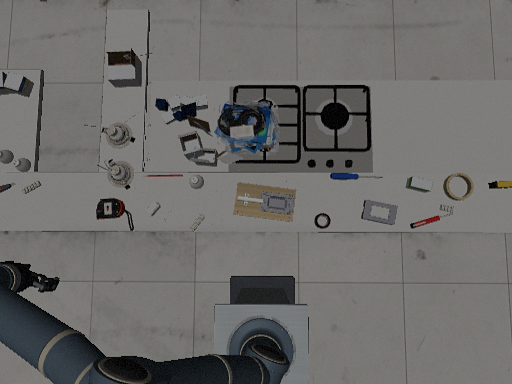

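View pics/scene0.png

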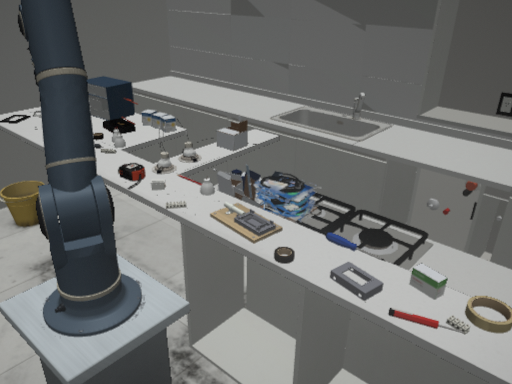

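View pics/wrist0.png

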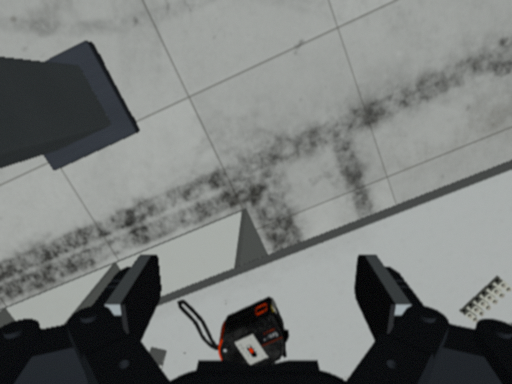

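```bash
cat > h.py <<'E'
from workcell import manip
import cv2,numpy as np
from scipy.spatial.transform import Rotation as Rn
def cam(n,save=None):
    s=manip.get_state(); c=manip.camera(n)
    if n=="wrist":
        T=np.eye(4);T[:3,:3]=Rn.from_rotvec(s["orientation"]).as_matrix();T[:3,3]=s["ee_pos"]
        W=T@np.array(c["mount"]); c["R"]=W[:3,:3].T; c["t"]=-W[:3,:3].T@W[:3,3]
    if save: cv2.imwrite("pics/"+save,c["img"]); np.savez("pics/"+save+".npz",**{k:c[k] for k in("R","t","fx","fy","cx","cy","img")})
    return c
def load(f): return dict(np.load("pics/"+f+".npz"))
def px(c,u,v,z):
    d=np.array(c["R"]).T@np.array([(u-c["cx"])/c["fx"],(v-c["cy"])/c["fy"],1.]); o=-np.array(c["R"]).T@np.array(c["t"])
    return o+d*(z-o[2])/d[2]
def proj(c,X):
    p=np.array(c["R"])@np.array(X)+np.array(c["t"]); return np.array([c["fx"]*p[0]/p[2]+c["cx"],c["fy"]*p[1]/p[2]+c["cy"]])
E
python3 - <<'E'
from h import *
c=cam("top","t1.png")
for n,u,v,z in[("board",265,202,12),("coverC",380,212,23),("sw?",155,208,30),("term?",197,222,8),("bulb",196,182,30),("tape",322,220,10),("pencil",165,176,5),("base",282,202,30)]:
    print(n,px(c,u,v,z).round())
im=c["img"]; a=cv2.resize(im[165:240,90:240],None,fx=5,fy=5,interpolation=cv2.INTER_CUBIC);b=cv2.resize(im[165:240,220:370],None,fx=5,fy=5,interpolation=cv2.INTER_CUBIC)
cv2.imwrite("pics/ta.png",a)
d=cv2.resize(im[165:240,300:420],None,fx=5,fy=5,interpolation=cv2.INTER_CUBIC);cv2.imwrite("pics/td.png",d)
E
```

```text
board [497. -12.  12.]
coverC [ 462. -404.   23.]
sw? [474. 365.  30.]
term? [428. 223.   8.]
bulb [564. 226.  30.]
tape [ 435. -208.   10.]
pencil [589. 340.   5.]
base [495. -70.  30.]
```

View pics/ta.png

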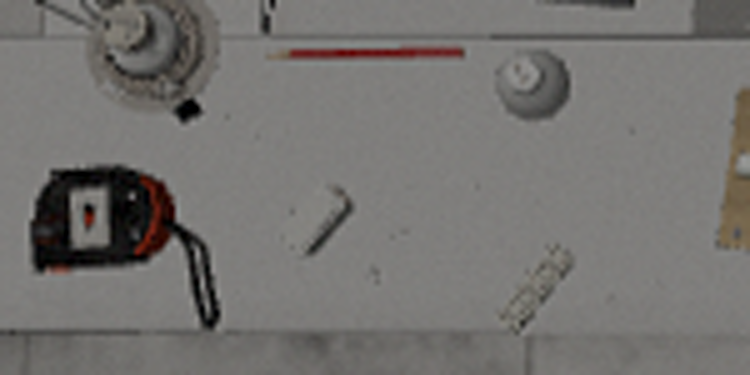

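View pics/td.png

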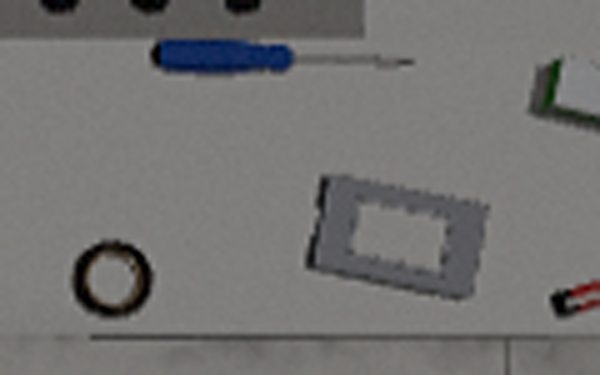

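```bash
cat >> h.py <<'E'
def state():
    s=manip.get_state();R=Rn.from_rotvec(s["orientation"]).as_matrix();return s,s["ee_pos"],R
def delta(target,yaw=None,x_dir=None):
    """shift in tool axes (cm) to world target, and wz (deg) to have tool y axis along world yaw (mod pi)"""
    s,p,R=state(); d=R.T@(np.array(target)-p)/10
    y=np.degrees(np.arctan2(R[1,1],R[0,1])); x=np.degrees(np.arctan2(R[1,0],R[0,0]))
    print("t",round(s["clock"],2),"p",p.round(1),"tilt",np.degrees(np.arccos(-R[2,2])).round(2),"yaw_y",y.round(2),"q",s["qpos"].round(2),"F",s["force"].round(1),"w",round(s["gripper_width"],3))
    print("d cm",d.round(3),end=" ")
    if yaw is not None:
        w=(yaw-y+90)%180-90; print("wz",(-w).round(2),end="")
    print()
E
python3 - <<'E'
from h import *
delta((436,382,230),0)
E
```

```text
t 0.2 p [270.  618.3 230.7] tilt 0.07 yaw_y 66.41 q [-1.19  0.47 -0.05  1.53  0.02  1.14 -0.08] F [ 0.7 -0.5  0.1] w 1.0
d cm [-24.667 -15.009   0.087] wz 66.41
```

```bash
python3 -m pendant '[{"dx":-3,"dy":-2},{"dx":-4,"dy":-2.5},{"dx":-4,"dy":-2.5},{"dx":-4,"dy":-2.5},{"dx":-4,"dy":-2.5},{"dx":-4,"dy":-2},{"dx":-1.7,"dy":-1},{},{}]'
python3 - <<'E'
from h import *
c=cam("wrist","w1.png"); delta((474,365,230),0)
E
```

```text
t 0.25 p [270.  618.4 230.8] tilt 0.05 yaw_y 66.41 q [-1.19  0.47 -0.05  1.53  0.02  1.14 -0.08] F [-0.3 -0.5 -0.4] w 1.0
d cm [-28.832 -15.057   0.096] wz 66.41schema error: expected keys dx, dy, dz, wx, wy, wz, jaw
```

View pics/w1.png

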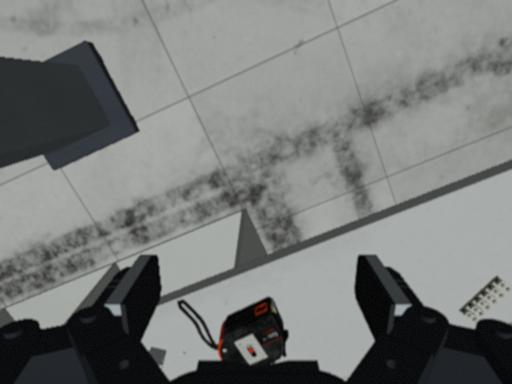

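```bash
python3 -m pendant '[{"dx":-3,"dy":-2,"dz":0,"wx":0,"wy":0,"wz":0,"jaw":0},{"dx":-4,"dy":-2.5,"dz":0,"wx":0,"wy":0,"wz":0,"jaw":0},{"dx":-4,"dy":-2.5,"dz":0,"wx":0,"wy":0,"wz":0,"jaw":0},{"dx":-4,"dy":-2.5,"dz":0,"wx":0,"wy":0,"wz":0,"jaw":0},{"dx":-4,"dy":-2.5,"dz":0,"wx":0,"wy":0,"wz":0,"jaw":0},{"dx":-4,"dy":-2,"dz":0,"wx":0,"wy":0,"wz":0,"jaw":0},{"dx":-1.7,"dy":-1,"dz":0,"wx":0,"wy":0,"wz":0,"jaw":0},{"dx":0,"dy":0,"dz":0,"wx":0,"wy":0,"wz":0,"jaw":0},{"dx":0,"dy":0,"dz":0,"wx":0,"wy":0,"wz":0,"jaw":0}]'
python3 - <<'E'
from h import *
c=cam("wrist","w1.png"); delta((474,365,230),0)
E
```

```text
clock: 1.15
ee_pos: [436.0, 382.9, 231.4]
orientation: [-0.642, -3.075, -0.001]
force: [0.1, 1.0, -0.0]
gripper_width: 0.996
t 1.2 p [435.3 383.7 231.2] tilt 0.07 yaw_y 66.52 q [-0.82  0.31  0.03  1.77 -0.01  1.06  0.38] F [0.1 0.4 0.2] w 0.997
d cm [-4.298 -0.175  0.12 ] wz 66.52
```

View pics/w1.png

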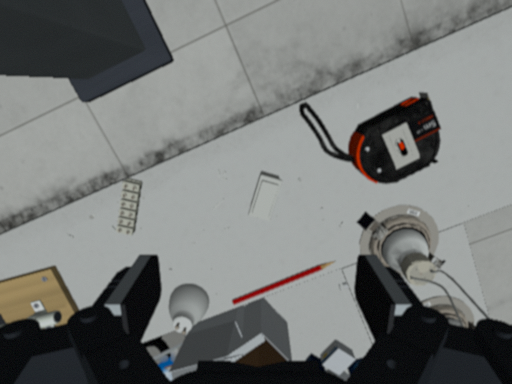

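Run:
```python
from h import *
c=load("w1.png"); im=c["img"][155:235,220:320]
cv2.imwrite("pics/w1z.png",cv2.resize(im,None,fx=7,fy=7,interpolation=cv2.INTER_CUBIC))
```

```text
(no output)
```

View pics/w1z.png

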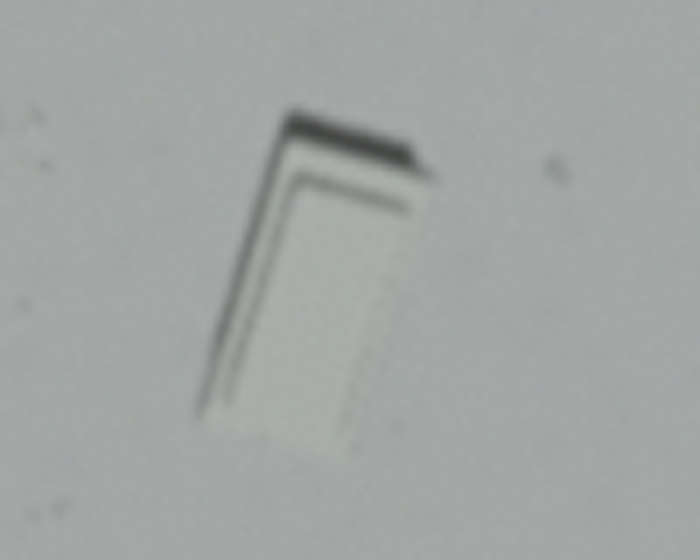

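Run:
```python
from h import *
c=load("w1.png"); f=lambda a,b:(220+a/7,155+b/7)
P=px(c,*f(320,290),30);print(P)
a=px(c,*f(290,120),30);b=px(c,*f(205,415),30);print(a,b,np.linalg.norm(a-b),np.degrees(np.arctan2(*(b-a)[[1,0]])))
delta((P[0],P[1],140),np.degrees(np.arctan2(*(b-a)[[1,0]]))+90)
```

```text
[472.53233635 376.25008978  30.        ]
[445.99795582 382.732042    30.        ] [484.23996443 351.64785452  30.        ] 49.28161861554914 -39.1051880268166
t 1.2 p [435.3 383.7 231.2] tilt 0.07 yaw_y 66.52 q [-0.82  0.31  0.03  1.77 -0.01  1.06  0.38] F [0.1 0.4 0.2] w 0.997
d cm [-3.725  0.793  9.121] wz 15.63
```

```bash
python3 -m pendant '[{"dx":-1.8,"dy":0.4,"dz":3,"wx":0,"wy":0,"wz":0,"jaw":0},{"dx":-1.9,"dy":0.4,"dz":3,"wx":0,"wy":0,"wz":0,"jaw":0},{"dx":0,"dy":0,"dz":3.1,"wx":0,"wy":0,"wz":7.8,"jaw":0},{"dx":0,"dy":0,"dz":0,"wx":0,"wy":0,"wz":7.8,"jaw":0},{"dx":0,"dy":0,"dz":0,"wx":0,"wy":0,"wz":0,"jaw":0},{"dx":0,"dy":0,"dz":0,"wx":0,"wy":0,"wz":0,"jaw":0}]'
python3 - <<'E'
from h import *
c=cam("wrist","w2.png"); delta((472,376,140),51)
im=c["img"][110:260,190:340]
cv2.imwrite("pics/w2z.png",cv2.resize(im,None,fx=4,fy=4,interpolation=cv2.INTER_CUBIC))
E
```

```text
clock: 1.8
ee_pos: [472.7, 376.8, 140.6]
orientation: [-1.045, -2.963, -0.002]
force: [-0.1, 0.3, 0.7]
gripper_width: 1.002
t 1.85 p [473.1 376.6 141. ] tilt 0.1 yaw_y 51.08 q [-0.81  0.44  0.1   1.81 -0.05  0.89  0.2 ] F [0.1 0.1 0. ] w 1.004
d cm [ 0.049 -0.113  0.102] wz 0.08
```

View pics/w2z.png

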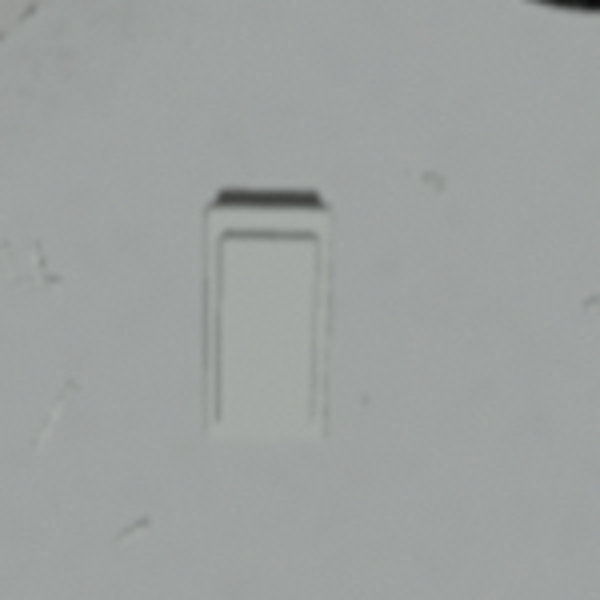

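Run:
```python
from h import *
c=load("w2.png"); f=lambda a,b:(190+(a+.5)/4-.5,110+(b+.5)/4-.5)
Q=[px(c,*f(a,b),30) for a,b in((205,208),(330,208),(325,437),(210,437))]
for i in range(4):
    d=Q[(i+1)%4]-Q[i];print(Q[i].round(1),np.linalg.norm(d).round(1),np.degrees(np.arctan2(d[1],d[0])).round(1))
M=np.mean(Q,0);print(M); delta((M[0],M[1],22),51)
print(manip.get_state()['gripper_width'])
```

```text
[447.7 380.7  30. ] 24.0 51.1
[462.7 399.3  30. ] 47.3 -39.4
[499.3 369.3  30. ] 23.3 -128.9
[484.6 351.2  30. ] 47.3 141.4
[473.58001191 375.13243066  30.        ]
t 1.85 p [473.1 376.6 141. ] tilt 0.1 yaw_y 51.08 q [-0.81  0.44  0.1   1.81 -0.05  0.89  0.2 ] F [0.1 0.1 0. ] w 1.004
d cm [-0.133 -0.102 11.902] wz 0.08
1.0041385296795586
```

```bash
python3 -m pendant '[{"dx":-0.13,"dy":-0.1,"dz":3,"wx":0,"wy":0,"wz":0,"jaw":0},{"dx":0,"dy":0,"dz":4,"wx":0,"wy":0,"wz":0,"jaw":0},{"dx":0,"dy":0,"dz":3,"wx":0,"wy":0,"wz":0,"jaw":0},{"dx":0,"dy":0,"dz":1.6,"wx":0,"wy":0,"wz":0,"jaw":0},{"dx":0,"dy":0,"dz":1,"wx":0,"wy":0,"wz":0,"jaw":0},{"dx":0,"dy":0,"dz":0,"wx":0,"wy":0,"wz":0,"jaw":0},{"dx":0,"dy":0,"dz":0,"wx":0,"wy":0,"wz":0,"jaw":0}]'
python3 - <<'E'
from h import *
c=cam("wrist","w3.png"); delta((473.6,375.1,14.5),51)
E
```

```text
clock: 2.55
ee_pos: [474.8, 374.0, 15.6]
orientation: [1.053, 2.959, 0.004]
force: [-0.1, 0.1, 0.6]
gripper_width: 1.0
t 2.6 p [474.9 374.1  15.8] tilt 0.17 yaw_y 50.82 q [-0.79  0.61  0.08  1.88 -0.07  0.65  0.22] F [ 0.1 -0.8  0. ] w 0.998
d cm [ 0.165 -0.006  0.131] wz -0.18
```

View pics/w3.png

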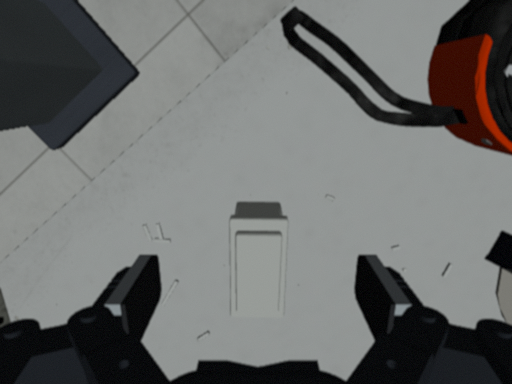

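```bash
python3 -m pendant '[{"dx":0.1,"dy":0,"dz":0.1,"wx":0,"wy":0,"wz":0,"jaw":0.5},{"dx":0,"dy":0,"dz":0,"wx":0,"wy":0,"wz":0,"jaw":0.7},{"dx":0,"dy":0,"dz":0,"wx":0,"wy":0,"wz":0,"jaw":1},{"dx":0,"dy":0,"dz":0,"wx":0,"wy":0,"wz":0,"jaw":1},{"dx":0,"dy":0,"dz":0,"wx":0,"wy":0,"wz":0,"jaw":1},{"dx":0,"dy":0,"dz":0,"wx":0,"wy":0,"wz":0,"jaw":1},{"dx":0,"dy":0,"dz":0,"wx":0,"wy":0,"wz":0,"jaw":1},{"dx":0,"dy":0,"dz":0,"wx":0,"wy":0,"wz":0,"jaw":1}]'
python3 - <<'E'
from h import *
c=cam("wrist","w4.png"); delta((473.6,375.1,14.5),51)
E
```

```text
clock: 3.4
ee_pos: [473.6, 374.2, 13.8]
orientation: [1.054, 2.959, 0.002]
force: [-0.1, 0.3, 5.4]
gripper_width: 0.267
t 3.45 p [473.6 374.2  13.8] tilt 0.07 yaw_y 50.81 q [-0.8   0.61  0.08  1.88 -0.07  0.65  0.21] F [ 0.1 -0.3  5.3] w 0.264
d cm [ 0.054  0.072 -0.069] wz -0.19
```

View pics/w4.png

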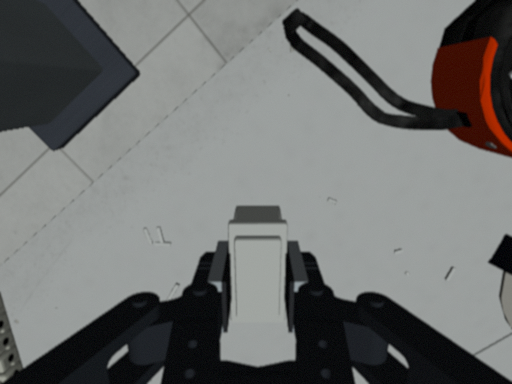

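```bash
python3 -m pendant '[{"dx":0,"dy":0,"dz":-1,"wx":0,"wy":0,"wz":0,"jaw":1},{"dx":0,"dy":0,"dz":-2.5,"wx":0,"wy":0,"wz":0,"jaw":1},{"dx":0,"dy":0,"dz":-3,"wx":0,"wy":0,"wz":0,"jaw":1},{"dx":0,"dy":0,"dz":-3,"wx":0,"wy":0,"wz":8.5,"jaw":1},{"dx":0,"dy":0,"dz":-3,"wx":0,"wy":0,"wz":8.5,"jaw":1},{"dx":0,"dy":0,"dz":-2,"wx":0,"wy":0,"wz":8.5,"jaw":1},{"dx":0,"dy":0,"dz":-2,"wx":0,"wy":0,"wz":8.5,"jaw":1},{"dx":0,"dy":0,"dz":-1,"wx":0,"wy":0,"wz":8.4,"jaw":1},{"dx":0,"dy":0,"dz":-1,"wx":0,"wy":0,"wz":8.4,"jaw":1},{"dx":0,"dy":0,"dz":0,"wx":0,"wy":0,"wz":0,"jaw":1},{"dx":0,"dy":0,"dz":0,"wx":0,"wy":0,"wz":0,"jaw":1}]'
python3 - <<'E'
from h import *
delta((495,-120,200),0)
E
```

```text
clock: 4.55
ee_pos: [472.7, 373.7, 198.0]
orientation: [-2.218, -2.225, 0.001]
force: [-0.3, 0.1, -0.1]
gripper_width: 0.271
t 4.55 p [472.7 373.7 198. ] tilt 0.04 yaw_y 0.19 q [-0.99  0.39  0.33  1.77 -0.14  1.01 -0.6 ] F [-0.3  0.1 -0.1] w 0.271
d cm [-49.376   2.067  -0.184] wz 0.19
```

```bash
python3 -m pendant '[{"dx":-2,"dy":0,"dz":0,"wx":0,"wy":0,"wz":0,"jaw":1},{"dx":-4,"dy":0.2,"dz":0,"wx":0,"wy":0,"wz":0,"jaw":1},{"dx":-4,"dy":0.2,"dz":0,"wx":0,"wy":0,"wz":0,"jaw":1},{"dx":-4,"dy":0.2,"dz":0,"wx":0,"wy":0,"wz":0,"jaw":1},{"dx":-4,"dy":0.2,"dz":0,"wx":0,"wy":0,"wz":0,"jaw":1},{"dx":-4,"dy":0.2,"dz":0,"wx":0,"wy":0,"wz":0,"jaw":1},{"dx":-4,"dy":0.2,"dz":0,"wx":0,"wy":0,"wz":0,"jaw":1},{"dx":-4,"dy":0.2,"dz":0,"wx":0,"wy":0,"wz":0,"jaw":1},{"dx":-4,"dy":0.2,"dz":0,"wx":0,"wy":0,"wz":0,"jaw":1},{"dx":-4,"dy":0.2,"dz":0,"wx":0,"wy":0,"wz":0,"jaw":1},{"dx":-4,"dy":0.2,"dz":0,"wx":0,"wy":0,"wz":0,"jaw":1},{"dx":-4,"dy":0,"dz":0,"wx":0,"wy":0,"wz":0,"jaw":1},{"dx":-3.4,"dy":0,"dz":0,"wx":0,"wy":0,"wz":0,"jaw":1},{"dx":0,"dy":0,"dz":0,"wx":0,"wy":0,"wz":0,"jaw":1},{"dx":0,"dy":0,"dz":0,"wx":0,"wy":0,"wz":0,"jaw":1}]'
python3 - <<'E'
from h import *
c=cam("wrist","w5.png");delta((495,-120,200),0)
E
```

```text
clock: 6.05
ee_pos: [491.7, -121.5, 197.7]
orientation: [-2.223, -2.218, 0.001]
force: [0.5, 0.0, -0.8]
gripper_width: 0.27
t 6.1 p [ 492.1 -120.2  197.7] tilt 0.1 yaw_y 0.01 q [-0.31  0.25  0.56  1.99 -0.16  0.95  0.33] F [ 0.5  0.4 -0.3] w 0.266
d cm [ 0.017  0.287 -0.23 ] wz 0.01
```

View pics/w5.png

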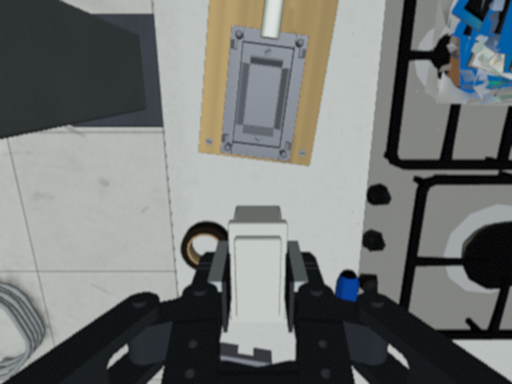

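Run:
```python
from h import *
c=load("w5.png"); im=c["img"][10:175,190:350]
cv2.imwrite("pics/w5z.png",cv2.resize(im,None,fx=3.6,fy=3.6,interpolation=cv2.INTER_CUBIC))
```

```text
(no output)
```

View pics/w5z.png

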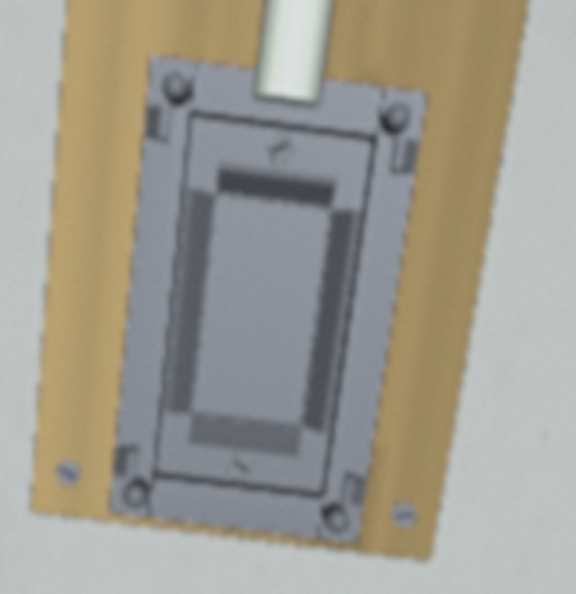

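Run:
```python
from h import *
c=load("w5.png"); f=lambda a,b:(190+(a+.5)/3.6-.5,10+(b+.5)/3.6-.5)
def quad(L,z):
    Q=[px(c,*f(a,b),z) for a,b in L]
    for i in range(4):
        d=Q[(i+1)%4]-Q[i];print(Q[i].round(1),np.linalg.norm(d).round(1),np.degrees(np.arctan2(d[1],d[0])).round(1))
    print("C",np.mean(Q,0).round(1))
quad([(152,58),(428,93),(362,542),(112,512)],26)
quad([(177,82),(398,114),(336,516),(136,491)],39)
```

```text
[470.4   4.3  26. ] 65.6 -6.8
[535.6  -3.4  26. ] 109.0 -96.7
[ 522.8 -111.7   26. ] 66.3 172.9
[ 457.1 -103.5   26. ] 108.6 82.9
C [496.5 -53.6  26. ]
[476.9  -2.6  39. ] 50.8 -7.7
[527.2  -9.4  39. ] 93.5 -97.6
[ 514.9 -102.2   39. ] 50.5 172.6
[464.7 -95.7  39. ] 93.9 82.6
C [495.9 -52.5  39. ]
```

```bash
python3 - <<'E'
from h import *
delta((487.4,-124.6,110),-7)
E
python3 -m pendant '[{"dx":0,"dy":0,"dz":2,"wx":0,"wy":0,"wz":7,"jaw":1},{"dx":-0.4,"dy":-0.3,"dz":2.5,"wx":0,"wy":0,"wz":0,"jaw":1},{"dx":0,"dy":0,"dz":2.5,"wx":0,"wy":0,"wz":0,"jaw":1},{"dx":0,"dy":0,"dz":1.5,"wx":0,"wy":0,"wz":0,"jaw":1},{"dx":0,"dy":0,"dz":0,"wx":0,"wy":0,"wz":0,"jaw":1},{"dx":0,"dy":0,"dz":0,"wx":0,"wy":0,"wz":0,"jaw":1}]'
python3 - <<'E'
from h import *
c=cam("wrist","w6.png");delta((495,-120,200),-7)
im=c["img"][0:190,150:350]
cv2.imwrite("pics/w6z.png",cv2.resize(im,None,fx=3,fy=3,interpolation=cv2.INTER_CUBIC))
im=c["img"][180:380,160:360]
cv2.imwrite("pics/w6y.png",cv2.resize(im,None,fx=3,fy=3,interpolation=cv2.INTER_CUBIC))
E
```

```text
t 6.1 p [ 492.1 -120.2  197.7] tilt 0.1 yaw_y 0.01 q [-0.31  0.25  0.56  1.99 -0.16  0.95  0.33] F [ 0.5  0.4 -0.3] w 0.266
d cm [-0.45 -0.46  8.77] wz 7.01
clock: 6.7
ee_pos: [489.8, -122.8, 113.3]
orientation: [-2.35, -2.084, 0.0]
force: [0.2, -0.3, -0.6]
gripper_width: 0.27
t 6.75 p [ 490.3 -123.2  113.9] tilt 0.06 yaw_y -6.9 q [-0.27  0.37  0.54  2.07 -0.27  0.76  0.32] F [-0.  -0.2 -0.1] w 0.27
d cm [ 0.373  0.439 -8.609] wz 0.1
```

View pics/w6z.png

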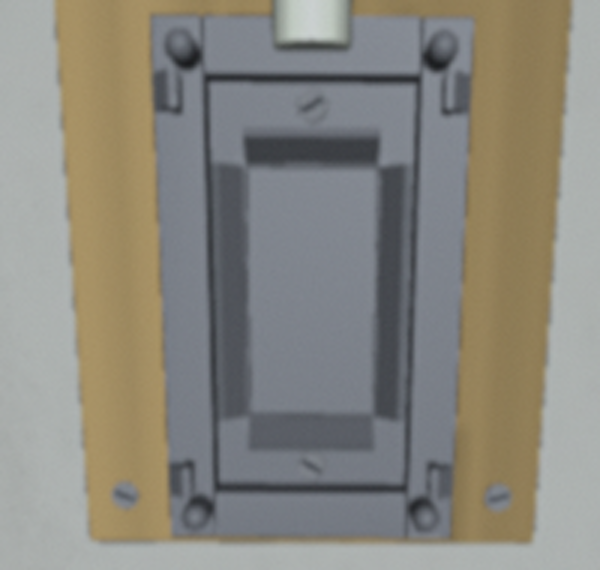

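View pics/w6y.png

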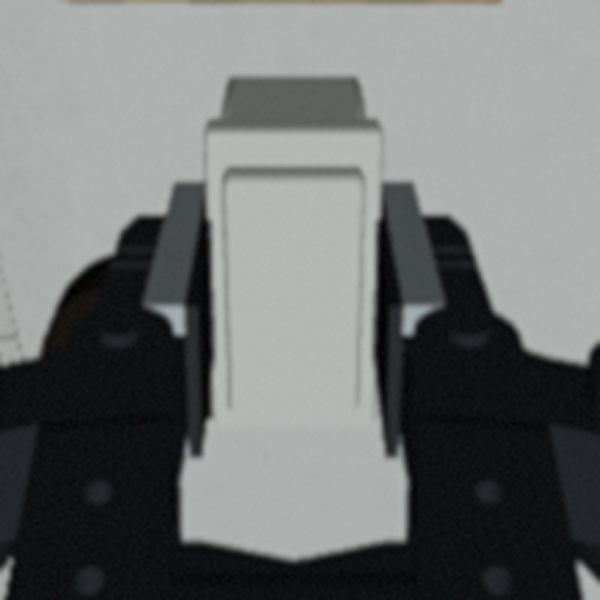

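```bash
cat >> h.py <<'E'
def quad(c,L,z,f,pr=True):
    Q=[px(c,*f(a,b),z) for a,b in L]
    for i in range(4):
        d=Q[(i+1)%4]-Q[i];print(Q[i].round(1),np.linalg.norm(d).round(1),np.degrees(np.arctan2(d[1],d[0])).round(1))
    M=np.mean(Q,0);print("C",M.round(1));return M
E
python3 - <<'E'
from h import *
c=load("w6.png"); f=lambda a,b:(150+(a+.5)/3-.5,(b+.5)/3-.5);g=lambda a,b:(160+(a+.5)/3-.5,180+(b+.5)/3-.5)
B=quad(c,[(150,14),(474,16),(450,538),(174,536)],26,f)
quad(c,[(248,166),(378,166),(372,413),(250,413)],23,f)
z=113.9+16
S=quad(c,[(205,125),(383,125),(376,424),(212,424)],z,g)
s,p,R=state(); print(R.T@(S-p))
E
```

```text
[470.2   5.2  26. ] 65.7 -7.3
[535.4  -3.1  26. ] 109.7 -97.3
[ 521.5 -111.9   26. ] 65.1 172.6
[ 456.9 -103.6   26. ] 109.6 83.0
C [496.  -53.4  26. ]
[485.7 -25.3  23. ] 27.8 -6.9
[513.3 -28.6  23. ] 52.7 -97.5
[506.4 -80.9  23. ] 28.1 173.1
[478.6 -77.5  23. ] 52.7 82.3
C [496.  -53.1  23. ]
[481.4 -96.1 129.9] 23.9 -6.9
[505.2 -99.  129.9] 48.1 -96.6
[ 499.6 -146.8  129.9] 24.4 173.1
[ 475.3 -143.8  129.9] 48.1 82.8
C [ 490.4 -121.4  129.9]
[  1.71339844  -0.09643041 -15.99516138]
```

```bash
python3 - <<'E'
from h import *
delta((495.8,-55.0,60),-7.1)
E
python3 -m pendant '[{"dx":2,"dy":0,"dz":0,"wx":0,"wy":0,"wz":0.2,"jaw":1},{"dx":2.5,"dy":-0.2,"dz":1,"wx":0,"wy":0,"wz":0,"jaw":1},{"dx":2.2,"dy":0,"dz":2,"wx":0,"wy":0,"wz":0,"jaw":1},{"dx":0.1,"dy":0,"dz":2.4,"wx":0,"wy":0,"wz":0,"jaw":1},{"dx":0,"dy":0,"dz":0,"wx":0,"wy":0,"wz":0,"jaw":1},{"dx":0,"dy":0,"dz":0,"wx":0,"wy":0,"wz":0,"jaw":1}]'
python3 - <<'E'
from h import *
c=cam("wrist","w7.png");delta((495.8,-55,33.5),-7.1)
E
```

```text
t 6.75 p [ 490.3 -123.2  113.9] tilt 0.06 yaw_y -6.9 q [-0.27  0.37  0.54  2.07 -0.27  0.76  0.32] F [-0.  -0.2 -0.1] w 0.27
d cm [ 6.83  -0.276  5.393] wz 0.2
clock: 7.35
ee_pos: [496.8, -56.4, 60.2]
orientation: [2.356, 2.077, 0.001]
force: [0.1, 0.6, -0.5]
gripper_width: 0.273
t 7.4 p [497.2 -56.7  60.6] tilt 0.13 yaw_y -7.24 q [-0.35  0.45  0.48  2.12 -0.34  0.64  0.24] F [ 0.1  0.3 -0.8] w 0.269
d cm [ 0.148 -0.163  2.712] wz -0.14
```

View pics/w7.png

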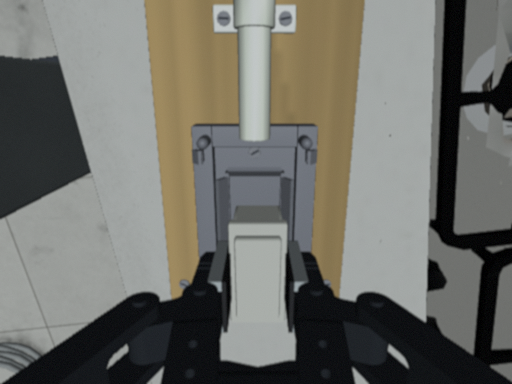

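```bash
python3 -m pendant '[{"dx":0.15,"dy":-0.15,"dz":0.5,"wx":0,"wy":0,"wz":0,"jaw":1},{"dx":0,"dy":0,"dz":0.8,"wx":0,"wy":0,"wz":0,"jaw":1},{"dx":0,"dy":0,"dz":0.7,"wx":0,"wy":0,"wz":0,"jaw":1},{"dx":0,"dy":0,"dz":0.3,"wx":0,"wy":0,"wz":0,"jaw":1},{"dx":0,"dy":0,"dz":0,"wx":0,"wy":0,"wz":0,"jaw":1},{"dx":0,"dy":0,"dz":0,"wx":0,"wy":0,"wz":0,"jaw":1}]'
python3 - <<'E'
from h import *
c=cam("wrist","w8.png");delta((495.8,-55,33.5),-7.1)
E
```

```text
clock: 8.0
ee_pos: [494.9, -54.5, 36.2]
orientation: [-2.357, -2.077, 0.0]
force: [0.2, -0.3, -1.2]
gripper_width: 0.266
t 8.05 p [495.  -54.5  36.3] tilt 0.01 yaw_y -7.2 q [-0.33  0.49  0.45  2.13 -0.37  0.59  0.26] F [ 0.9 -0.8 -0.2] w 0.268
d cm [-0.042  0.082  0.28 ] wz -0.1
```

View pics/w8.png

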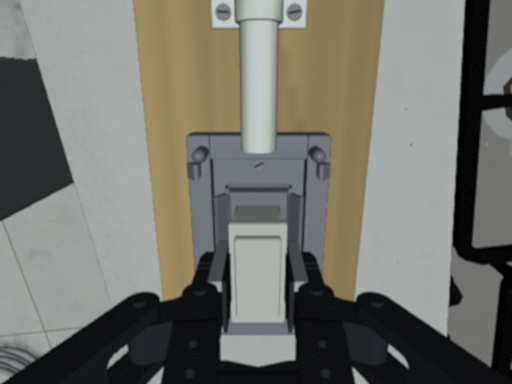

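```bash
python3 -m pendant '[{"dx":0,"dy":0.05,"dz":0.22,"wx":0,"wy":0,"wz":0,"jaw":1},{"dx":0,"dy":0,"dz":0,"wx":0,"wy":0,"wz":0,"jaw":1},{"dx":0,"dy":0,"dz":0,"wx":0,"wy":0,"wz":0,"jaw":1}]';python3 -m pendant '[{"dx":0,"dy":0,"dz":0,"wx":0,"wy":0,"wz":0,"jaw":0.55},{"dx":0,"dy":0,"dz":0,"wx":0,"wy":0,"wz":0,"jaw":0.45},{"dx":0,"dy":0,"dz":0,"wx":0,"wy":0,"wz":0,"jaw":0.45},{"dx":0,"dy":0,"dz":0,"wx":0,"wy":0,"wz":0,"jaw":0.45},{"dx":0,"dy":0,"dz":-1,"wx":0,"wy":0,"wz":0,"jaw":0.45},{"dx":0,"dy":0,"dz":-2,"wx":0,"wy":0,"wz":0,"jaw":0.45},{"dx":0,"dy":0,"dz":-3,"wx":0,"wy":0,"wz":0,"jaw":0.3},{"dx":-2,"dy":0,"dz":-3,"wx":0,"wy":0,"wz":0,"jaw":0.2},{"dx":-2,"dy":0,"dz":0,"wx":0,"wy":0,"wz":0,"jaw":0.1},{"dx":0,"dy":0,"dz":0,"wx":0,"wy":0,"wz":0,"jaw":0},{"dx":0,"dy":0,"dz":0,"wx":0,"wy":0,"wz":0,"jaw":0}]'
python3 - <<'E'
from h import *
c=cam("wrist","w9.png");delta((495.8,-55,33.5),-7.1)
E
```

```text
clock: 8.35
ee_pos: [495.4, -54.4, 34.1]
orientation: [-2.356, -2.078, -0.0]
force: [-0.5, -0.1, -1.0]
gripper_width: 0.268
clock: 9.45
ee_pos: [490.2, -93.9, 124.3]
orientation: [-2.357, -2.076, -0.001]
force: [-0.3, 0.4, -0.9]
gripper_width: 1.0
t 9.5 p [490.1 -93.2 123.9] tilt 0.06 yaw_y -7.16 q [-0.34  0.35  0.55  2.08 -0.26  0.78  0.24] F [-0.1  0.2 -0.1] w 0.997
d cm [3.858 0.095 9.045] wz -0.06
```

View pics/w9.png

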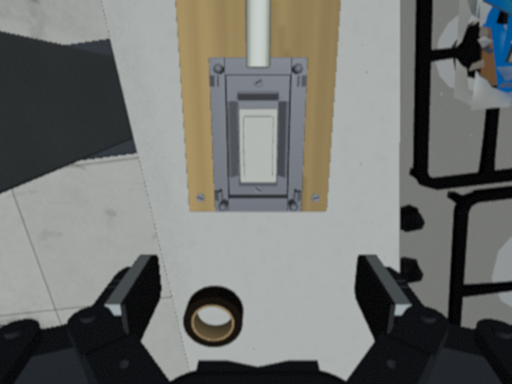

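Run:
```python
from h import *
c=load("w9.png"); im=c["img"][50:220,180:340]
cv2.imwrite("pics/w9z.png",cv2.resize(im,None,fx=3.5,fy=3.5,interpolation=cv2.INTER_CUBIC))
```

```text
(no output)
```

View pics/w9z.png

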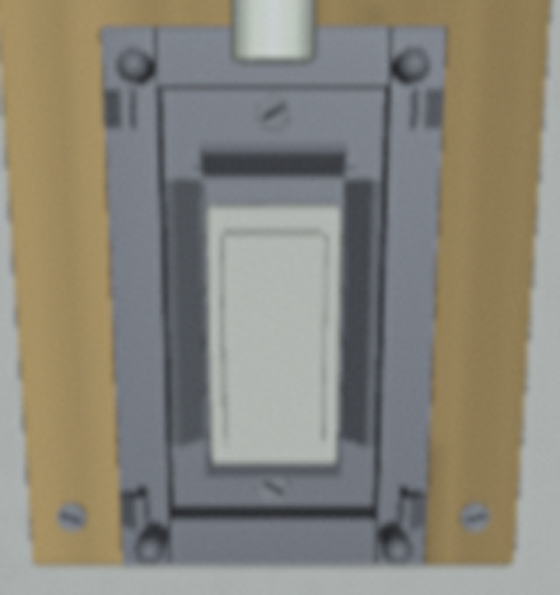

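Run:
```python
from h import *
c=load("w9.png"); f=lambda a,b:(180+(a+.5)/3.5-.5,50+(b+.5)/3.5-.5)
quad(c,[(207,205),(343,205),(338,466),(210,466)],49,f)
quad(c,[(101,28),(445,28),(426,565),(125,565)],26,f)
c=load("t1.png"); print(1)
delta((462-10,-404+0,190),0)
```

```text
[487.  -28.8  49. ] 24.4 -7.3
[511.2 -31.9  49. ] 48.8 -97.4
[505.  -80.3  49. ] 24.6 172.7
[480.5 -77.2  49. ] 48.8 82.4
C [495.9 -54.6  49. ]
[470.3   4.8  26. ] 65.4 -7.3
[535.2  -3.5  26. ] 109.1 -96.9
[ 522.  -111.8   26. ] 65.8 172.7
[ 456.8 -103.4   26. ] 109.1 82.9
C [496.1 -53.5  26. ]
1
t 9.5 p [490.1 -93.2 123.9] tilt 0.06 yaw_y -7.16 q [-0.34  0.35  0.55  2.08 -0.26  0.78  0.24] F [-0.1  0.2 -0.1] w 0.997
d cm [-31.305   0.088  -6.629] wz -7.16
```

```bash
python3 -m pendant '[{"dx":-3,"dy":0,"dz":-1.5,"wx":0,"wy":0,"wz":0,"jaw":0},{"dx":-4,"dy":0,"dz":-1.5,"wx":0,"wy":0,"wz":0,"jaw":0},{"dx":-4,"dy":0,"dz":-1.5,"wx":0,"wy":0,"wz":0,"jaw":0},{"dx":-4,"dy":0,"dz":-1.5,"wx":0,"wy":0,"wz":0,"jaw":0},{"dx":-4,"dy":0,"dz":-1,"wx":0,"wy":0,"wz":0,"jaw":0},{"dx":-4,"dy":0,"dz":0,"wx":0,"wy":0,"wz":0,"jaw":0},{"dx":-4,"dy":0,"dz":0,"wx":0,"wy":0,"wz":0,"jaw":0},{"dx":-4,"dy":0,"dz":0,"wx":0,"wy":0,"wz":0,"jaw":0},{"dx":-2,"dy":0,"dz":0,"wx":0,"wy":0,"wz":0,"jaw":0},{"dx":0,"dy":0,"dz":0,"wx":0,"wy":0,"wz":0,"jaw":0},{"dx":0,"dy":0,"dz":0,"wx":0,"wy":0,"wz":0,"jaw":0}]'
python3 - <<'E'
from h import *
c=cam("wrist","w10.png");delta((462,-404,120),-9.4)
E
```

```text
clock: 10.6
ee_pos: [449.5, -420.1, 193.0]
orientation: [-2.354, -2.077, -0.001]
force: [0.6, 0.6, -0.6]
gripper_width: 1.005
t 10.65 p [ 449.9 -419.4  193.1] tilt 0.14 yaw_y -7.06 q [ 0.22  0.46  0.63  1.75 -0.31  1.03  0.84] F [ 0.2  0.8 -0.4] w 1.003
d cm [1.664 1.017 7.315] wz 2.34
```

View pics/w10.png

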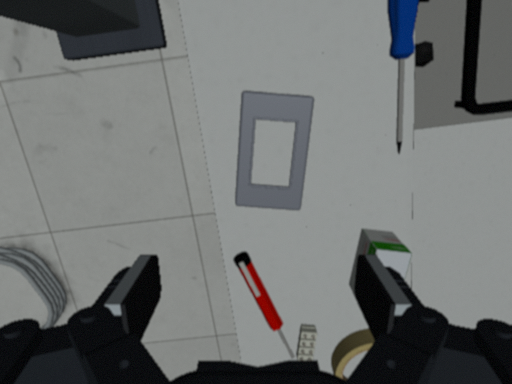

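Run:
```python
from h import *
c=cam("scene","s2.png"); im=c["img"][250:310,315:395]
cv2.imwrite("pics/s2z.png",cv2.resize(im,None,fx=8,fy=8,interpolation=cv2.INTER_CUBIC))
c=load("t1.png");cv2.imwrite("pics/t1z.png",cv2.resize(c["img"][195:230,355:405],None,fx=14,fy=14,interpolation=cv2.INTER_CUBIC))
c=load("w10.png");f=lambda a,b:(a,b)
M=quad(c,[(244,91),(313,97),(300,210),(236,206)],23,f)
delta((M[0],M[1],130),-10)
```

```text
[ 446.9 -345.9   23. ] 61.8 -12.0
[ 507.3 -358.7   23. ] 108.0 -101.2
[ 486.4 -464.7   23. ] 63.5 169.0
[ 424.1 -452.6   23. ] 109.1 77.9
C [ 466.2 -405.5   23. ]
t 10.7 p [ 450.1 -419.3  193.4] tilt 0.12 yaw_y -7.03 q [ 0.22  0.46  0.64  1.75 -0.31  1.03  0.85] F [-0.2  0.2 -0.8] w 0.998
d cm [1.551 1.432 6.337] wz 2.97
```

View pics/s2z.png

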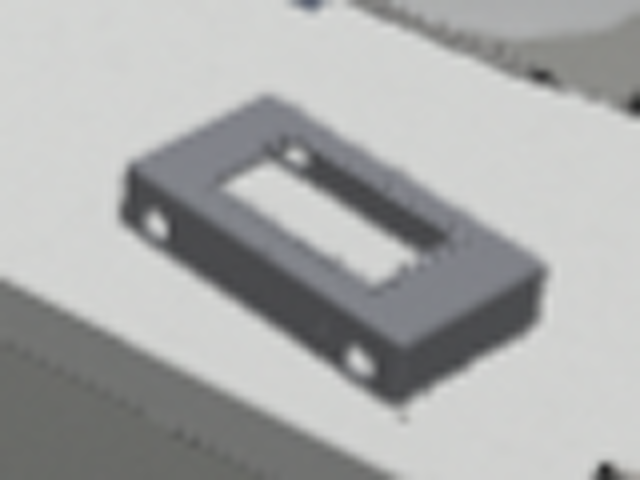

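View pics/t1z.png

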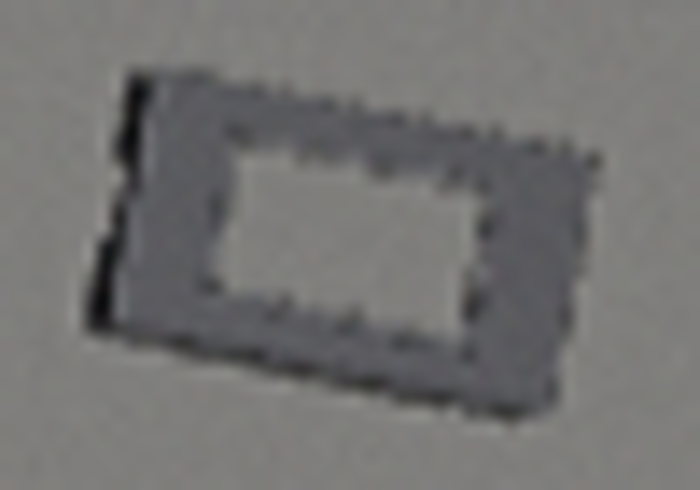

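```bash
python3 -m pendant '[{"dx":0,"dy":0.7,"dz":2,"wx":0,"wy":0,"wz":4.2,"jaw":0},{"dx":0,"dy":0.6,"dz":2,"wx":0,"wy":0,"wz":0,"jaw":0},{"dx":-0.5,"dy":0,"dz":2.3,"wx":0,"wy":0,"wz":0,"jaw":0},{"dx":0,"dy":0,"dz":0,"wx":0,"wy":0,"wz":0,"jaw":0},{"dx":0,"dy":0,"dz":0,"wx":0,"wy":0,"wz":0,"jaw":0}]'
python3 - <<'E'
from h import *
c=cam("wrist","w11.png");delta((466.2,-405.5,120),-11.2)
cv2.imwrite("pics/w11z.png",cv2.resize(c["img"][60:260,170:350],None,fx=3,fy=3,interpolation=cv2.INTER_CUBIC))
E
```

```text
clock: 11.2
ee_pos: [461.4, -427.3, 131.2]
orientation: [-2.429, -1.991, -0.0]
force: [-0.7, -0.1, 1.1]
gripper_width: 0.996
t 11.25 p [ 461.6 -428.   132. ] tilt 0.06 yaw_y -11.33 q [ 0.25  0.55  0.61  1.77 -0.38  0.94  0.82] F [ 0.2 -0.9  0. ] w 1.001
d cm [2.293 0.004 1.2  ] wz -0.13
```

View pics/w11z.png

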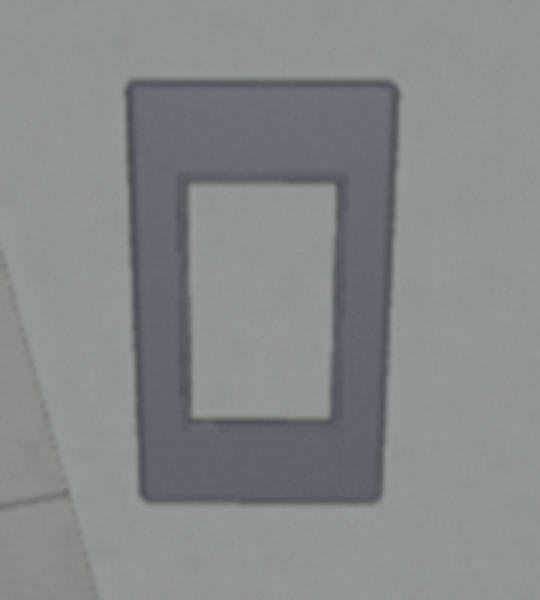

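Run:
```python
from h import *
c=load("w11.png");f=lambda a,b:(170+(a+.5)/3-.5,60+(b+.5)/3-.5)
M=quad(c,[(126,82),(399,82),(382,502),(142,502)],23,f)
delta((M[0],M[1],6),-11)
```

```text
[ 444.9 -345.7   23. ] 64.7 -11.4
[ 508.3 -358.5   23. ] 107.9 -101.5
[ 486.8 -464.2   23. ] 64.7 168.6
[ 423.4 -451.5   23. ] 107.9 78.5
C [ 465.9 -405.    23. ]
t 11.25 p [ 461.6 -428.   132. ] tilt 0.06 yaw_y -11.33 q [ 0.25  0.55  0.61  1.77 -0.38  0.94  0.82] F [ 0.2 -0.9  0. ] w 1.001
d cm [ 2.337 -0.051 12.6  ] wz -0.33
```

```bash
python3 -m pendant '[{"dx":1.3,"dy":0,"dz":2,"wx":0,"wy":0,"wz":0,"jaw":0},{"dx":1,"dy":-0.05,"dz":3,"wx":0,"wy":0,"wz":0,"jaw":0},{"dx":0,"dy":0,"dz":3,"wx":0,"wy":0,"wz":0,"jaw":0},{"dx":0,"dy":0,"dz":1.5,"wx":0,"wy":0,"wz":0,"jaw":0},{"dx":0,"dy":0,"dz":0,"wx":0,"wy":0,"wz":0,"jaw":0},{"dx":0,"dy":0,"dz":0,"wx":0,"wy":0,"wz":0,"jaw":0}]'
python3 - <<'E'
from h import *
c=cam("wrist","w12.png");delta((465.9,-405,1),-11.4)
E
```

```text
clock: 11.85
ee_pos: [465.5, -406.9, 37.4]
orientation: [2.43, 1.988, 0.0]
force: [0.8, 0.3, 0.4]
gripper_width: 1.0
t 11.9 p [ 465.7 -407.2   37.8] tilt 0.18 yaw_y -11.43 q [ 0.27  0.65  0.54  1.86 -0.47  0.76  0.86] F [ 0.5 -0.3  1.3] w 0.999
d cm [ 0.221 -0.036  3.682] wz -0.03
```

View pics/w12.png

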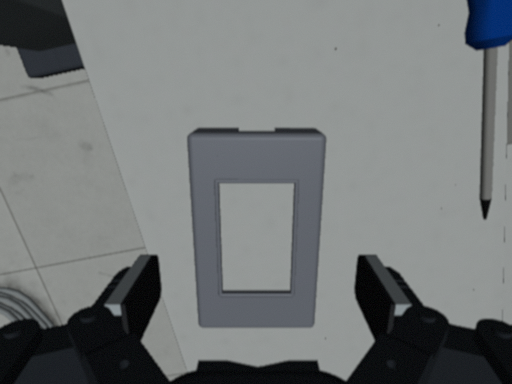

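```bash
python3 -m pendant '[{"dx":0.2,"dy":-0.03,"dz":1.5,"wx":0,"wy":0,"wz":0,"jaw":0},{"dx":0,"dy":0,"dz":1.4,"wx":0,"wy":0,"wz":0,"jaw":0},{"dx":0,"dy":0,"dz":0.75,"wx":0,"wy":0,"wz":0,"jaw":0},{"dx":0,"dy":0,"dz":0,"wx":0,"wy":0,"wz":0,"jaw":0},{"dx":0,"dy":0,"dz":0,"wx":0,"wy":0,"wz":0,"jaw":0.15},{"dx":0,"dy":0,"dz":0,"wx":0,"wy":0,"wz":0,"jaw":0.2},{"dx":0,"dy":0,"dz":0,"wx":0,"wy":0,"wz":0,"jaw":1},{"dx":0,"dy":0,"dz":0,"wx":0,"wy":0,"wz":0,"jaw":1},{"dx":0,"dy":0,"dz":0,"wx":0,"wy":0,"wz":0,"jaw":1},{"dx":0,"dy":0,"dz":0,"wx":0,"wy":0,"wz":0,"jaw":1}]'
python3 - <<'E'
from h import *
c=cam("wrist","w13.png");delta((465.9,-405,1),-11.4)
E
```

```text
clock: 12.9
ee_pos: [465.5, -404.5, 0.4]
orientation: [2.43, 1.989, 0.0]
force: [-0.6, -0.2, 5.7]
gripper_width: 0.75
t 12.95 p [ 4.655e+02 -4.045e+02  4.000e-01] tilt 0.09 yaw_y -11.41 q [ 0.29  0.7   0.5   1.87 -0.51  0.69  0.89] F [-1.2  0.2  5.8] w 0.76
d cm [-0.041  0.054 -0.058] wz -0.01
```

View pics/w13.png

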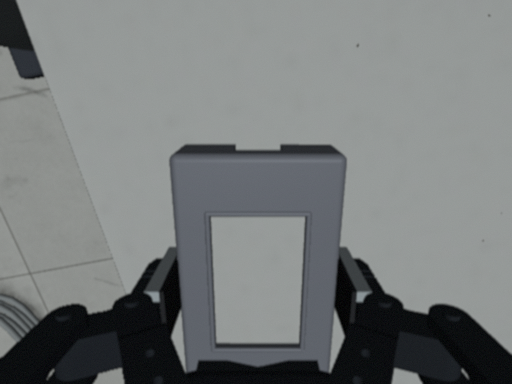

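```bash
python3 -m pendant '[{"dx":0,"dy":0,"dz":-1,"wx":0,"wy":0,"wz":0,"jaw":1},{"dx":0,"dy":0,"dz":-2.5,"wx":0,"wy":0,"wz":0,"jaw":1},{"dx":0,"dy":0,"dz":-3.5,"wx":0,"wy":0,"wz":0,"jaw":1},{"dx":0,"dy":0,"dz":-3.5,"wx":0,"wy":0,"wz":-4.3,"jaw":1},{"dx":0,"dy":0,"dz":-2,"wx":0,"wy":0,"wz":0,"jaw":1},{"dx":0,"dy":0,"dz":0,"wx":0,"wy":0,"wz":0,"jaw":1},{"dx":0,"dy":0,"dz":0,"wx":0,"wy":0,"wz":0,"jaw":1}]'
python3 - <<'E'
from h import *
c=cam("wrist","w14.png");delta((496.1,-53.4,125),-7.1)
cv2.imwrite("pics/w14z.png",cv2.resize(c["img"][130:380,150:370],None,fx=2.4,fy=2.4,interpolation=cv2.INTER_CUBIC))
E
```

```text
clock: 13.65
ee_pos: [465.0, -403.2, 124.4]
orientation: [-2.354, -2.08, -0.001]
force: [0.1, -0.1, -1.2]
gripper_width: 0.755
t 13.7 p [ 464.6 -402.8  123.6] tilt 0.12 yaw_y -7.08 q [ 0.22  0.54  0.59  1.81 -0.37  0.91  0.86] F [-0.1  0.8 -1.3] w 0.755
d cm [35.067 -1.177 -0.093] wz 0.02
```

View pics/w14z.png

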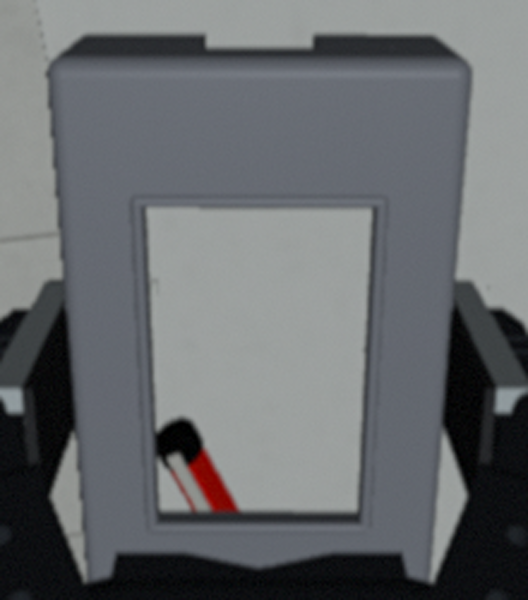

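Run:
```python
from h import *
c=load("w14.png");f=lambda a,b:(150+(a+.5)/2.4-.5,130+(b+.5)/2.4-.5)
s,p,R=state(); z=p[2]+22.6
M=quad(c,[(132,197),(388,197),(370,529),(150,529)],z,f)
M2=quad(c,[(145,205),(378,205),(360,515),(158,515)],z-2,f)
for m in(M,M2):print(R.T@(m-p))
for q in((50,60),(472,60)): print(R.T@(px(c,*f(*q),z-2)-p))
```

```text
[ 449.2 -369.4  146.2] 40.9 -7.1
[ 489.7 -374.5  146.2] 65.5 -97.3
[ 481.5 -439.4  146.2] 40.6 172.9
[ 441.2 -434.4  146.2] 65.5 83.0
C [ 465.4 -404.4  146.2]
[ 450.6 -371.8  144.2] 38.0 -7.1
[ 488.3 -376.5  144.2] 61.9 -97.7
[ 480.  -437.9  144.2] 37.6 172.9
[ 442.7 -433.2  144.2] 61.9 82.6
C [ 465.4 -404.8  144.2]
[ -1.44557737   0.98115564 -22.60363833]
[ -1.84333806   1.01649722 -20.60424836]
[ 53.10135298 -31.30255135 -20.47578805]
[ 53.02821587  33.65156349 -20.57904512]
```

```bash
python3 -m pendant '[{"dx":2,"dy":0,"dz":0,"wx":0,"wy":0,"wz":0,"jaw":1},{"dx":4,"dy":-0.2,"dz":0,"wx":0,"wy":0,"wz":0,"jaw":1},{"dx":4,"dy":-0.2,"dz":0,"wx":0,"wy":0,"wz":0,"jaw":1},{"dx":4,"dy":-0.2,"dz":0,"wx":0,"wy":0,"wz":0,"jaw":1},{"dx":4,"dy":-0.2,"dz":0,"wx":0,"wy":0,"wz":0,"jaw":1},{"dx":4,"dy":-0.2,"dz":0,"wx":0,"wy":0,"wz":0,"jaw":1},{"dx":4,"dy":-0.2,"dz":0,"wx":0,"wy":0,"wz":0,"jaw":1},{"dx":4,"dy":-0.1,"dz":0,"wx":0,"wy":0,"wz":0,"jaw":1},{"dx":3.4,"dy":0,"dz":0,"wx":0,"wy":0,"wz":0,"jaw":1},{"dx":1.8,"dy":0,"dz":1.5,"wx":0,"wy":0,"wz":0,"jaw":1},{"dx":0,"dy":0,"dz":2.5,"wx":0,"wy":0,"wz":0,"jaw":1},{"dx":0,"dy":0,"dz":0,"wx":0,"wy":0,"wz":0,"jaw":1},{"dx":0,"dy":0,"dz":0,"wx":0,"wy":0,"wz":0,"jaw":1}]'
python3 - <<'E'
from h import *
c=cam("wrist","w15.png");delta((495.3,-51.5,44),-7.1)
E
```

```text
clock: 15.0
ee_pos: [494.6, -53.4, 83.8]
orientation: [-2.355, -2.078, 0.004]
force: [0.6, -0.3, -0.8]
gripper_width: 0.755
t 15.05 p [495.4 -53.7  84.5] tilt 0.06 yaw_y -7.17 q [-0.42  0.42  0.56  2.11 -0.34  0.7   0.23] F [-0.1 -0.7 -0.3] w 0.753
d cm [ 0.222 -0.035  4.054] wz -0.07
```

View pics/w15.png

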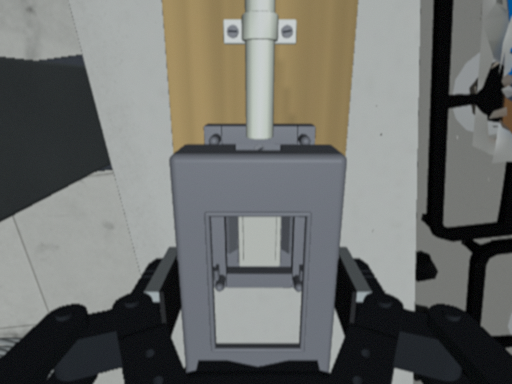

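```bash
python3 -m pendant '[{"dx":0.2,"dy":0,"dz":1.5,"wx":0,"wy":0,"wz":0,"jaw":1},{"dx":0,"dy":0,"dz":1.5,"wx":0,"wy":0,"wz":0,"jaw":1},{"dx":0,"dy":0,"dz":0.9,"wx":0,"wy":0,"wz":0,"jaw":1},{"dx":0,"dy":0,"dz":0,"wx":0,"wy":0,"wz":0,"jaw":1},{"dx":0,"dy":0,"dz":0,"wx":0,"wy":0,"wz":0,"jaw":1}]'
python3 - <<'E'
from h import *
c=cam("wrist","w16.png");delta((495.3,-51.5,34),-7.1)
cv2.imwrite("pics/w16z.png",cv2.resize(c["img"][120:370,150:370],None,fx=2.4,fy=2.4,interpolation=cv2.INTER_CUBIC))
E
```

```text
clock: 15.55
ee_pos: [496.3, -51.4, 46.1]
orientation: [2.355, 2.078, 0.001]
force: [0.3, 0.5, -1.3]
gripper_width: 0.751
t 15.6 p [496.5 -51.3  46.3] tilt 0.08 yaw_y -7.13 q [-0.38  0.48  0.51  2.13 -0.4   0.62  0.28] F [ 0.6 -0.1  0.3] w 0.758
d cm [-0.034 -0.115  1.229] wz -0.03
```

View pics/w16z.png

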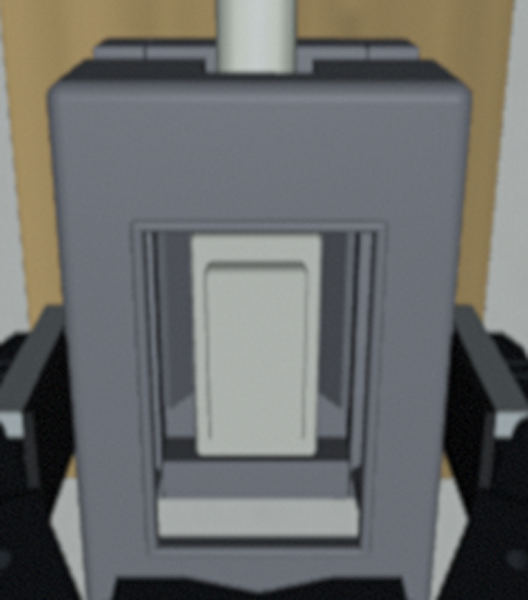

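Run:
```python
from h import *
c=load("w16.png");f=lambda a,b:(150+(a+.5)/2.4-.5,120+(b+.5)/2.4-.5)
s,p,R=state()
T=lambda a,b,z:(R.T@(px(c,*f(a,b),z)-p)).round(1)
print("base",T(95,42,26),T(420,42,26))
print("coverbot",T(80,61,46),T(438,61,46))
print("covertop",T(48,90,67),T(472,90,67))
M=quad(c,[(191,236),(321,236),(316,456),(198,456)],49,f); print(R.T@(M-p))
```

```text
base [ 53.9 -32.6  20.3] [53.8 32.6 20.3]
coverbot [ 53.5 -31.4   0.3] [53.4 32.   0.3]
covertop [ 52.6 -31.9 -20.7] [ 52.5  32.9 -20.7]
[486.8 -28.6  49. ] 24.2 -7.2
[510.8 -31.7  49. ] 48.3 -97.1
[504.9 -79.6  49. ] 24.1 172.8
[481.  -76.6  49. ] 48.3 83.0
C [495.9 -54.1  49. ]
[-2.88175144 -0.23605129 -2.70608247]
```

```bash
python3 -m pendant '[{"dx":0.03,"dy":-0.05,"dz":0.3,"wx":0,"wy":0,"wz":0,"jaw":1},{"dx":0,"dy":0,"dz":0.4,"wx":0,"wy":0,"wz":0,"jaw":1},{"dx":0,"dy":0,"dz":0.3,"wx":0,"wy":0,"wz":0,"jaw":1},{"dx":0,"dy":0,"dz":0,"wx":0,"wy":0,"wz":0,"jaw":1},{"dx":0,"dy":0,"dz":0,"wx":0,"wy":0,"wz":0,"jaw":1}]'
python3 - <<'E'
from h import *
c=cam("wrist","w17.png");delta((495.3,-51.5,34),-7.1)
E
```

```text
clock: 16.1
ee_pos: [495.3, -50.6, 35.5]
orientation: [-2.355, -2.079, 0.0]
force: [0.3, -0.5, -0.9]
gripper_width: 0.759
t 16.15 p [495.3 -50.7  35.5] tilt 0.01 yaw_y -7.11 q [-0.37  0.5   0.49  2.14 -0.41  0.6   0.29] F [-0.2 -0.3 -0.2] w 0.754
d cm [-0.084  0.006  0.153] wz -0.01
```

View pics/w17.png

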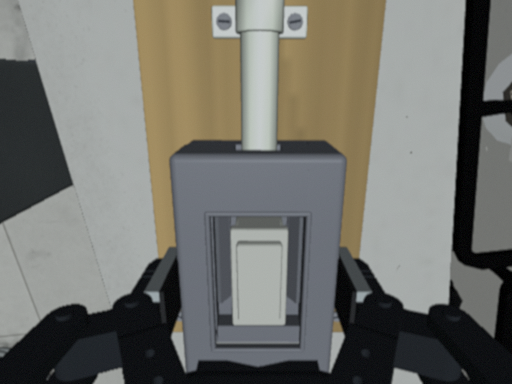

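```bash
python3 -m pendant '[{"dx":0,"dy":0,"dz":0.15,"wx":0,"wy":0,"wz":0,"jaw":1},{"dx":0,"dy":0,"dz":0,"wx":0,"wy":0,"wz":0,"jaw":1},{"dx":0,"dy":0,"dz":0,"wx":0,"wy":0,"wz":0,"jaw":1}]'; python3 -m pendant '[{"dx":0,"dy":0,"dz":0,"wx":0,"wy":0,"wz":0,"jaw":0.15},{"dx":0,"dy":0,"dz":0,"wx":0,"wy":0,"wz":0,"jaw":0},{"dx":0,"dy":0,"dz":0,"wx":0,"wy":0,"wz":0,"jaw":0},{"dx":0,"dy":0,"dz":-1,"wx":0,"wy":0,"wz":0,"jaw":0},{"dx":0,"dy":0,"dz":-2,"wx":0,"wy":0,"wz":0,"jaw":0},{"dx":0,"dy":0,"dz":-3,"wx":0,"wy":0,"wz":0,"jaw":0},{"dx":-2,"dy":0,"dz":-3,"wx":0,"wy":0,"wz":0,"jaw":0.5},{"dx":-2.5,"dy":0,"dz":0,"wx":0,"wy":0,"wz":0,"jaw":1},{"dx":0,"dy":0,"dz":0,"wx":0,"wy":0,"wz":0,"jaw":1},{"dx":0,"dy":0,"dz":0,"wx":0,"wy":0,"wz":0,"jaw":1},{"dx":0,"dy":0,"dz":0,"wx":0,"wy":0,"wz":0,"jaw":1}]'
python3 - <<'E'
from h import *
c=cam("wrist","w18.png");delta((495.3,-51.5,34),-7.1)
c=cam("scene","s3.png");cv2.imwrite("pics/s3z.png",cv2.resize(c["img"][190:250,200:290],None,fx=8,fy=8,interpolation=cv2.INTER_CUBIC))
E
```

```text
clock: 16.45
ee_pos: [495.6, -50.7, 34.1]
orientation: [2.354, 2.079, 0.0]
force: [0.4, -0.7, -0.2]
gripper_width: 0.752
clock: 17.55
ee_pos: [489.7, -94.2, 123.9]
orientation: [-2.353, -2.08, 0.0]
force: [0.2, -0.1, 0.1]
gripper_width: 0.146
t 17.6 p [489.7 -94.1 123.8] tilt 0.06 yaw_y -7.01 q [-0.39  0.36  0.61  2.08 -0.29  0.79  0.27] F [-0.3  1.4  0.2] w 0.055
d cm [4.296 0.041 8.98 ] wz 0.09
```

View pics/w18.png

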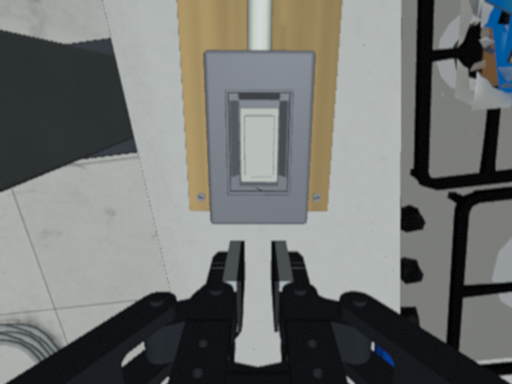

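View pics/s3z.png

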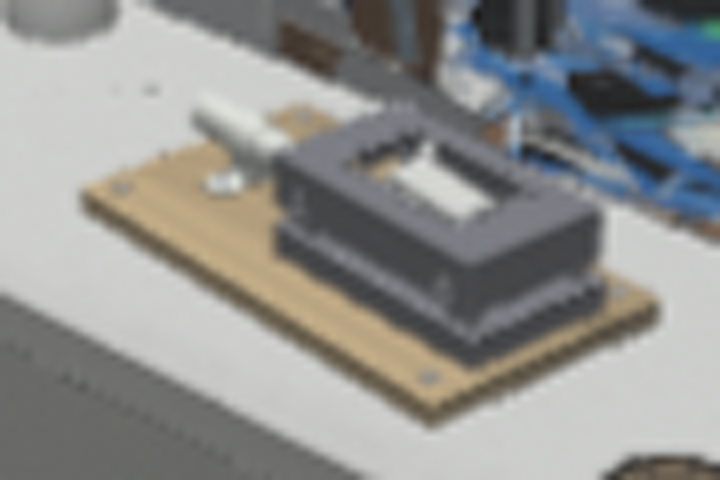

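```bash
python3 -m pendant '[{"dx":-0.3,"dy":1.2,"dz":2,"wx":0,"wy":0,"wz":0,"jaw":1},{"dx":-0.4,"dy":1.3,"dz":2,"wx":0,"wy":0,"wz":0,"jaw":1},{"dx":0,"dy":0,"dz":2,"wx":0,"wy":0,"wz":0,"jaw":1},{"dx":0,"dy":0,"dz":0,"wx":0,"wy":0,"wz":0,"jaw":1},{"dx":0,"dy":0,"dz":0,"wx":0,"wy":0,"wz":0,"jaw":1}]'
python3 - <<'E'
from h import *
c=cam("wrist","w19.png");delta((514.7,-98.1,57),-7.1)
E
```

```text
clock: 18.15
ee_pos: [513.5, -104.9, 63.8]
orientation: [-2.353, -2.08, 0.002]
force: [-0.6, -0.5, 0.3]
gripper_width: 0.0
t 18.2 p [ 514.  -105.    64.5] tilt 0.01 yaw_y -7.07 q [-0.3   0.49  0.54  2.06 -0.39  0.69  0.37] F [ 0.6 -0.5  0.9] w -0.001
d cm [ 0.695 -0.016  0.75 ] wz 0.03
```

View pics/w19.png

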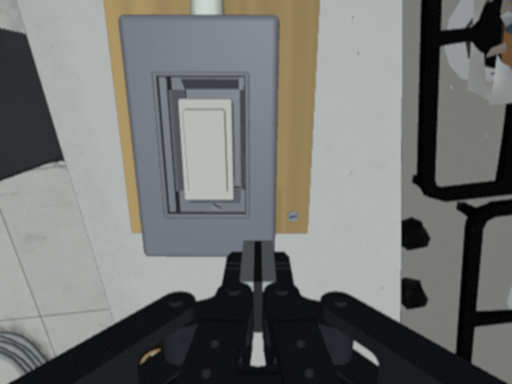

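```bash
python3 -m pendant '[{"dx":0.7,"dy":0,"dz":0,"wx":0,"wy":0,"wz":0,"jaw":1},{"dx":0,"dy":0,"dz":0.4,"wx":0,"wy":0,"wz":0,"jaw":1},{"dx":0,"dy":0,"dz":0.3,"wx":0,"wy":0,"wz":0,"jaw":1},{"dx":0,"dy":0,"dz":0.3,"wx":0,"wy":0,"wz":0,"jaw":1},{"dx":0,"dy":0,"dz":0,"wx":0,"wy":0,"wz":0,"jaw":1},{"dx":0,"dy":0,"dz":0,"wx":0,"wy":0,"wz":0,"jaw":1}]'; python3 -m pendant '[{"dx":0,"dy":0,"dz":0.2,"wx":0,"wy":0,"wz":0,"jaw":1},{"dx":0,"dy":0,"dz":0,"wx":0,"wy":0,"wz":0,"jaw":1}]'; python3 -m pendant '[{"dx":0,"dy":0,"dz":0.2,"wx":0,"wy":0,"wz":0,"jaw":1},{"dx":0,"dy":0,"dz":0,"wx":0,"wy":0,"wz":0,"jaw":1}]'
```

```text
clock: 18.8
ee_pos: [515.4, -98.5, 54.4]
orientation: [2.354, 2.079, 0.001]
force: [1.0, -0.6, 2.6]
gripper_width: 0.004
clock: 19.0
ee_pos: [513.8, -98.3, 51.6]
orientation: [-2.354, -2.079, 0.002]
force: [-0.2, -0.3, 1.2]
gripper_width: 0.002
clock: 19.2
ee_pos: [514.0, -98.1, 50.8]
orientation: [-2.353, -2.078, 0.0]
force: [-3.0, 2.9, 11.7]
gripper_width: 0.001
```

```bash
python3 -m pendant '[{"dx":0,"dy":0,"dz":0.15,"wx":0,"wy":0,"wz":0,"jaw":1},{"dx":0,"dy":0,"dz":0,"wx":0,"wy":0,"wz":0,"jaw":1}]';python3 -m pendant '[{"dx":0,"dy":0,"dz":-0.6,"wx":0,"wy":0,"wz":0,"jaw":1},{"dx":0,"dy":0,"dz":-1.5,"wx":0,"wy":0,"wz":0,"jaw":1},{"dx":-1,"dy":-2.4,"dz":-2,"wx":0,"wy":0,"wz":0,"jaw":1},{"dx":-2,"dy":-2.4,"dz":-1,"wx":0,"wy":0,"wz":0,"jaw":1},{"dx":0,"dy":0,"dz":0,"wx":0,"wy":0,"wz":0,"jaw":1},{"dx":0,"dy":0,"dz":0,"wx":0,"wy":0,"wz":0,"jaw":1}]'
python3 - <<'E'
from h import *
c=cam("wrist","w20.png");delta((467.1,-92.1,57),-7.1)
cv2.imwrite("pics/w20z.png",cv2.resize(c["img"][0:240,120:380],None,fx=2.5,fy=2.5,interpolation=cv2.INTER_CUBIC))
c=cam("scene","s4.png");cv2.imwrite("pics/s4z.png",cv2.resize(c["img"][190:250,200:290],None,fx=8,fy=8,interpolation=cv2.INTER_CUBIC))
E
```

```text
clock: 19.4
ee_pos: [514.0, -98.0, 50.3]
orientation: [-2.352, -2.077, -0.001]
force: [-5.2, 2.1, 22.6]
gripper_width: 0.003
clock: 20.0
ee_pos: [462.7, -122.1, 99.5]
orientation: [-2.355, -2.078, -0.0]
force: [0.2, -0.2, -0.6]
gripper_width: 0.001
t 20.05 p [ 463.3 -121.7   99.3] tilt 0.03 yaw_y -7.08 q [-0.32  0.37  0.6   2.14 -0.32  0.72  0.37] F [ 0.7  0.1 -0. ] w 0.002
d cm [2.986 0.009 4.233] wz 0.02
```

View pics/s4z.png

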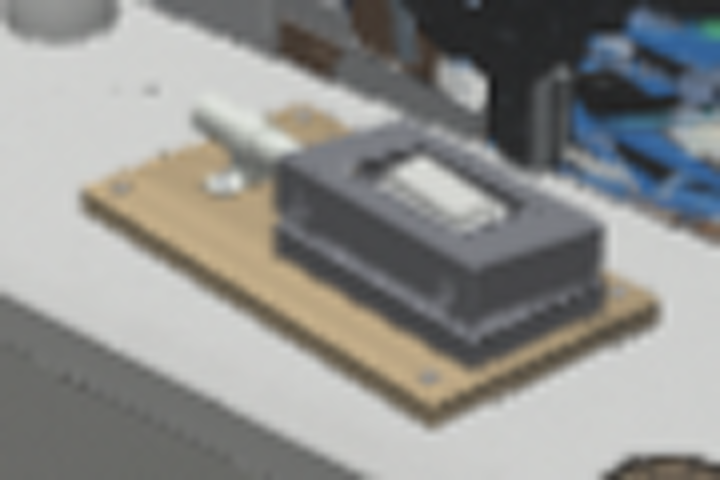

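View pics/w20z.png

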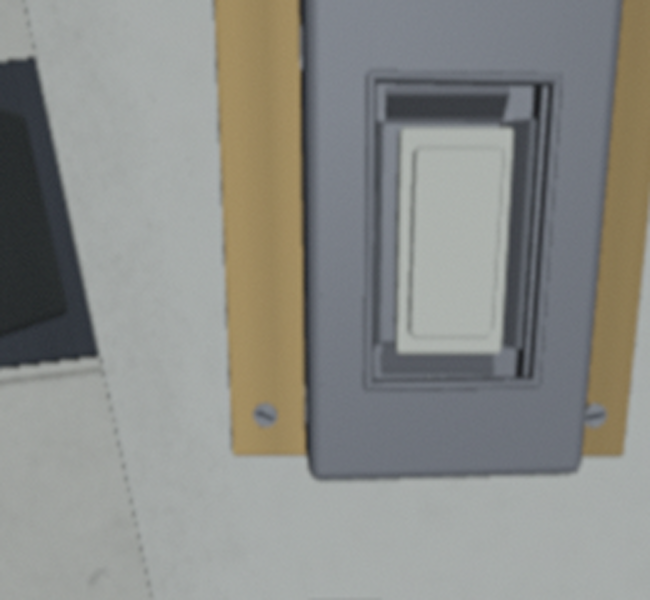

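```bash
python3 -m pendant '[{"dx":1.5,"dy":0,"dz":1.5,"wx":0,"wy":0,"wz":0,"jaw":1},{"dx":1.5,"dy":0,"dz":2,"wx":0,"wy":0,"wz":0,"jaw":1},{"dx":0,"dy":0,"dz":0.6,"wx":0,"wy":0,"wz":0,"jaw":1},{"dx":0,"dy":0,"dz":0.3,"wx":0,"wy":0,"wz":0,"jaw":1},{"dx":0,"dy":0,"dz":0.2,"wx":0,"wy":0,"wz":0,"jaw":1},{"dx":0,"dy":0,"dz":0,"wx":0,"wy":0,"wz":0,"jaw":1}]'; python3 -m pendant '[{"dx":0,"dy":0,"dz":0.2,"wx":0,"wy":0,"wz":0,"jaw":1},{"dx":0,"dy":0,"dz":0,"wx":0,"wy":0,"wz":0,"jaw":1}]'; python3 -m pendant '[{"dx":0,"dy":0,"dz":0.2,"wx":0,"wy":0,"wz":0,"jaw":1},{"dx":0,"dy":0,"dz":0,"wx":0,"wy":0,"wz":0,"jaw":1}]'
```

```text
clock: 20.7
ee_pos: [467.0, -93.0, 53.9]
orientation: [-2.356, -2.078, -0.0]
force: [-0.9, 0.8, 0.9]
gripper_width: 0.002
clock: 20.9
ee_pos: [467.5, -93.0, 51.8]
orientation: [2.354, 2.078, 0.001]
force: [-0.3, 1.2, -0.3]
gripper_width: 0.003
clock: 21.1
ee_pos: [467.2, -92.5, 49.5]
orientation: [2.354, 2.079, 0.0]
force: [0.4, -0.5, -0.6]
gripper_width: -0.002
```

```bash
python3 -m pendant '[{"dx":0,"dy":0,"dz":0.15,"wx":0,"wy":0,"wz":0,"jaw":1},{"dx":0,"dy":0,"dz":0,"wx":0,"wy":0,"wz":0,"jaw":1}]'
python3 - <<'E'
from h import *
c=cam("wrist","w21.png");delta((467.1,-92.1,57),-7.1)
c=cam("scene","s5.png");cv2.imwrite("pics/s5z.png",cv2.resize(c["img"][190:250,200:290],None,fx=8,fy=8,interpolation=cv2.INTER_CUBIC))
E
```

```text
clock: 21.3
ee_pos: [467.3, -92.5, 49.0]
orientation: [-2.355, -2.079, -0.001]
force: [-3.4, 0.9, 12.3]
gripper_width: 0.004
t 21.35 p [467.3 -92.5  49. ] tilt 0.06 yaw_y -7.11 q [-0.32  0.45  0.53  2.18 -0.4   0.6   0.38] F [-2.4  0.7 12.1] w -0.002
d cm [ 0.039 -0.029 -0.797] wz -0.01
```

View pics/s5z.png

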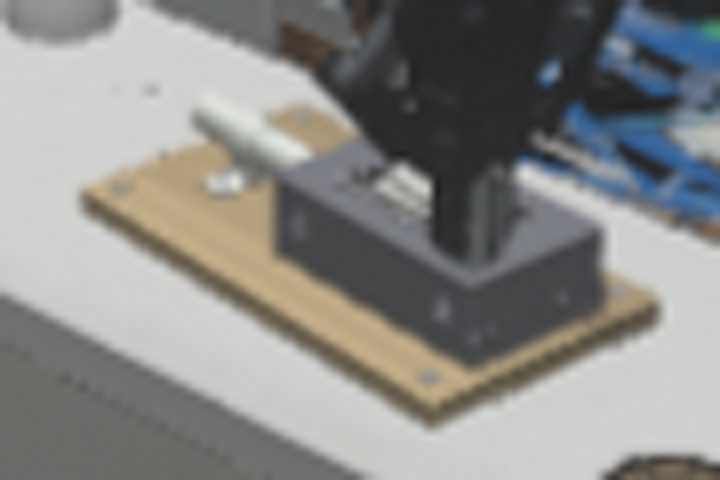

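View pics/w21.png

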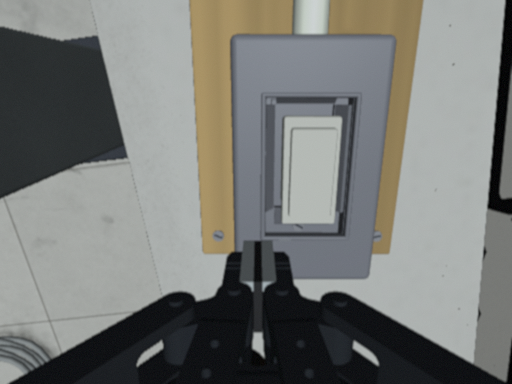

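Run:
```python
from h import *
L=[cv2.resize(load(f)["img"][208:242,248:280],None,fx=8,fy=8,interpolation=cv2.INTER_CUBIC) for f in("s3.png","s4.png","s5.png")]
cv2.imwrite("pics/cmp.png",np.hstack(L))
```

```text
(no output)
```

View pics/cmp.png

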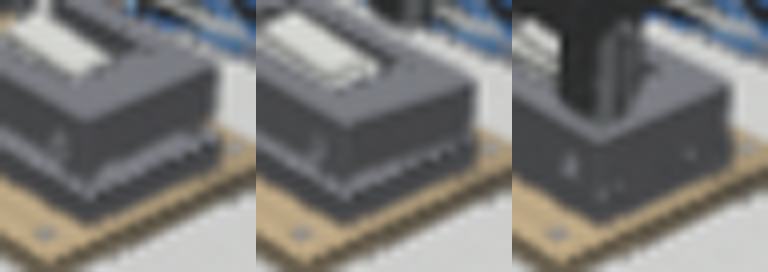

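```bash
python3 -m pendant '[{"dx":0,"dy":0,"dz":-0.8,"wx":0,"wy":0,"wz":0,"jaw":1},{"dx":0,"dy":1.6,"dz":-0.7,"wx":0,"wy":0,"wz":0,"jaw":1},{"dx":0,"dy":1.6,"dz":0,"wx":0,"wy":0,"wz":0,"jaw":1},{"dx":0,"dy":1.6,"dz":0,"wx":0,"wy":0,"wz":0,"jaw":1},{"dx":0,"dy":0,"dz":0.7,"wx":0,"wy":0,"wz":0,"jaw":1},{"dx":0,"dy":0,"dz":0.6,"wx":0,"wy":0,"wz":0,"jaw":1},{"dx":0,"dy":0,"dz":0.2,"wx":0,"wy":0,"wz":0,"jaw":1},{"dx":0,"dy":0,"dz":0,"wx":0,"wy":0,"wz":0,"jaw":1},{"dx":0,"dy":0,"dz":0,"wx":0,"wy":0,"wz":0,"jaw":1}]'; python3 -m pendant '[{"dx":0,"dy":0,"dz":-0.8,"wx":0,"wy":0,"wz":0,"jaw":1},{"dx":2,"dy":0,"dz":-1.7,"wx":0,"wy":0,"wz":0,"jaw":1},{"dx":3.2,"dy":0,"dz":0,"wx":0,"wy":0,"wz":0,"jaw":1},{"dx":3.2,"dy":0,"dz":0,"wx":0,"wy":0,"wz":0,"jaw":1},{"dx":0,"dy":0,"dz":1,"wx":0,"wy":0,"wz":0,"jaw":1},{"dx":0,"dy":0,"dz":0.9,"wx":0,"wy":0,"wz":0,"jaw":1},{"dx":0,"dy":0,"dz":0.3,"wx":0,"wy":0,"wz":0,"jaw":1},{"dx":0,"dy":0,"dz":0,"wx":0,"wy":0,"wz":0,"jaw":1}]'
python3 - <<'E'
from h import *
delta((525.1,-14.7,50),-7.1)
E
```

```text
clock: 22.3
ee_pos: [514.0, -98.2, 49.0]
orientation: [-2.354, -2.078, -0.001]
force: [-3.0, 1.9, 13.4]
gripper_width: 0.003
clock: 23.1
ee_pos: [524.0, -16.5, 50.3]
orientation: [-2.357, -2.076, 0.003]
force: [-0.3, -0.5, -0.0]
gripper_width: 0.001
t 23.1 p [524.  -16.5  50.3] tilt 0.12 yaw_y -7.24 q [-0.46  0.51  0.53  2.07 -0.41  0.66  0.22] F [-0.3 -0.5 -0. ] w 0.001
d cm [0.19  0.09  0.029] wz -0.14
```

```bash
python3 -m pendant '[{"dx":0,"dy":0,"dz":0.15,"wx":0,"wy":0,"wz":0,"jaw":1},{"dx":0,"dy":0,"dz":0.1,"wx":0,"wy":0,"wz":0,"jaw":1},{"dx":0,"dy":0,"dz":0,"wx":0,"wy":0,"wz":0,"jaw":1}]'; python3 -m pendant '[{"dx":0,"dy":0,"dz":-0.8,"wx":0,"wy":0,"wz":0,"jaw":1},{"dx":0,"dy":-1.6,"dz":-0.7,"wx":0,"wy":0,"wz":0,"jaw":1},{"dx":0,"dy":-1.6,"dz":0,"wx":0,"wy":0,"wz":0,"jaw":1},{"dx":0.1,"dy":-1.6,"dz":0,"wx":0,"wy":0,"wz":0,"jaw":1},{"dx":0,"dy":0,"dz":0.6,"wx":0,"wy":0,"wz":0,"jaw":1},{"dx":0,"dy":0,"dz":0.6,"wx":0,"wy":0,"wz":0,"jaw":1},{"dx":0,"dy":0,"dz":0.3,"wx":0,"wy":0,"wz":0,"jaw":1},{"dx":0,"dy":0,"dz":0,"wx":0,"wy":0,"wz":0,"jaw":1},{"dx":0,"dy":0,"dz":0,"wx":0,"wy":0,"wz":0,"jaw":1}]'
```

```text
clock: 23.4
ee_pos: [525.2, -15.9, 49.1]
orientation: [2.356, 2.078, 0.0]
force: [-0.7, 0.2, 3.9]
gripper_width: 0.0
clock: 24.3
ee_pos: [478.5, -8.0, 49.1]
orientation: [-2.354, -2.079, -0.001]
force: [-3.1, 1.4, 10.4]
gripper_width: -0.001
```

```bash
python3 -m pendant '[{"dx":0,"dy":0,"dz":-1,"wx":0,"wy":0,"wz":0,"jaw":1},{"dx":0,"dy":0.5,"dz":-3,"wx":0,"wy":0,"wz":0,"jaw":1},{"dx":-3,"dy":1,"dz":0,"wx":0,"wy":0,"wz":0,"jaw":1},{"dx":-4,"dy":1,"dz":0,"wx":0,"wy":0,"wz":0,"jaw":1},{"dx":-4,"dy":0,"dz":0,"wx":0,"wy":0,"wz":0,"jaw":1},{"dx":-3,"dy":0,"dz":0,"wx":0,"wy":0,"wz":0,"jaw":1},{"dx":0,"dy":0,"dz":0,"wx":0,"wy":0,"wz":0,"jaw":1},{"dx":0,"dy":0,"dz":0,"wx":0,"wy":0,"wz":0,"jaw":1}]'
python3 - <<'E'
from h import *
c=cam("wrist","w22.png");delta((500,-30,58),-7.1)
cv2.imwrite("pics/w22z.png",cv2.resize(c["img"][0:200,150:350],None,fx=3,fy=3,interpolation=cv2.INTER_CUBIC))
c=cam("scene","s6.png");cv2.imwrite("pics/s6z.png",cv2.resize(c["img"][200:240,230:280],None,fx=14,fy=14,interpolation=cv2.INTER_CUBIC))
E
```

```text
clock: 25.1
ee_pos: [485.3, -150.8, 88.7]
orientation: [2.356, 2.077, 0.0]
force: [-0.2, 0.0, -0.3]
gripper_width: -0.005
t 25.15 p [ 485.5 -149.6   88.6] tilt 0.02 yaw_y -7.07 q [-0.25  0.43  0.59  2.09 -0.36  0.72  0.45] F [-0.2 -0.  -0.1] w 0.004
d cm [12.043 -0.033  3.06 ] wz 0.03
```

View pics/s6z.png

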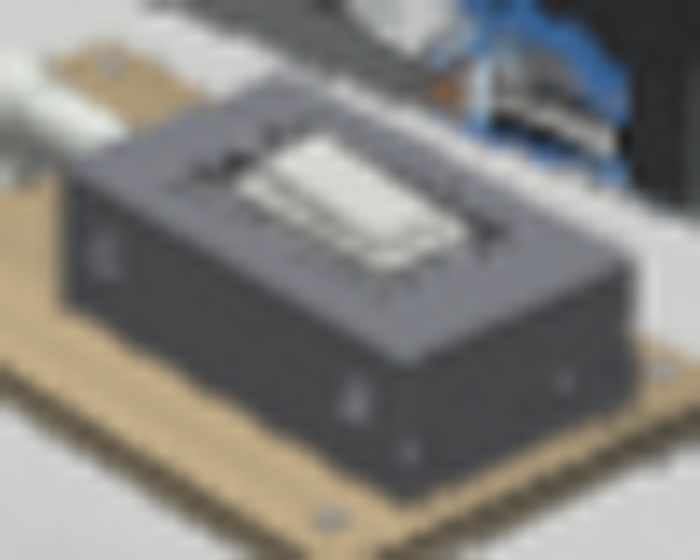

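View pics/w22z.png

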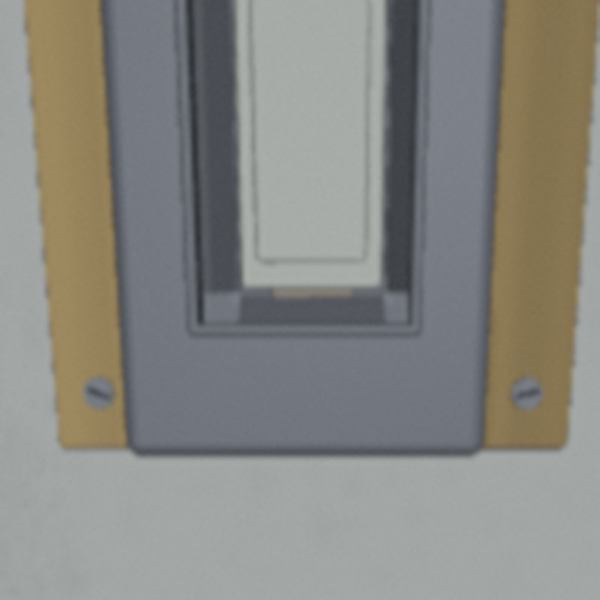

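```bash
python3 -m pendant '[{"dx":3,"dy":0,"dz":0,"wx":0,"wy":0,"wz":0,"jaw":1},{"dx":4,"dy":0,"dz":0,"wx":0,"wy":0,"wz":0,"jaw":1},{"dx":3.5,"dy":-0.1,"dz":0.5,"wx":0,"wy":0,"wz":0,"jaw":1},{"dx":1.5,"dy":0,"dz":1,"wx":0,"wy":0,"wz":0,"jaw":1},{"dx":0,"dy":0,"dz":1,"wx":0,"wy":0,"wz":0,"jaw":1},{"dx":0,"dy":0,"dz":0,"wx":0,"wy":0,"wz":0,"jaw":1},{"dx":0,"dy":0,"dz":0,"wx":0,"wy":0,"wz":0,"jaw":1}]'
python3 - <<'E'
from h import *
c=cam("wrist","w23.png");delta((498.9,-30.3,57),-7.1)
c=cam("scene","s7.png");cv2.imwrite("pics/s7z.png",cv2.resize(c["img"][190:240,225:285],None,fx=12,fy=12,interpolation=cv2.INTER_CUBIC))
E
```

```text
clock: 25.9
ee_pos: [498.4, -32.7, 63.3]
orientation: [2.357, 2.076, -0.002]
force: [0.0, -0.4, -0.1]
gripper_width: 0.003
t 25.95 p [498.7 -32.8  63.7] tilt 0.05 yaw_y -7.27 q [-0.46  0.46  0.55  2.12 -0.39  0.66  0.24] F [ 0.4 -0.2 -0. ] w -0.004
d cm [ 0.248 -0.015  0.665] wz -0.17
```

View pics/s7z.png

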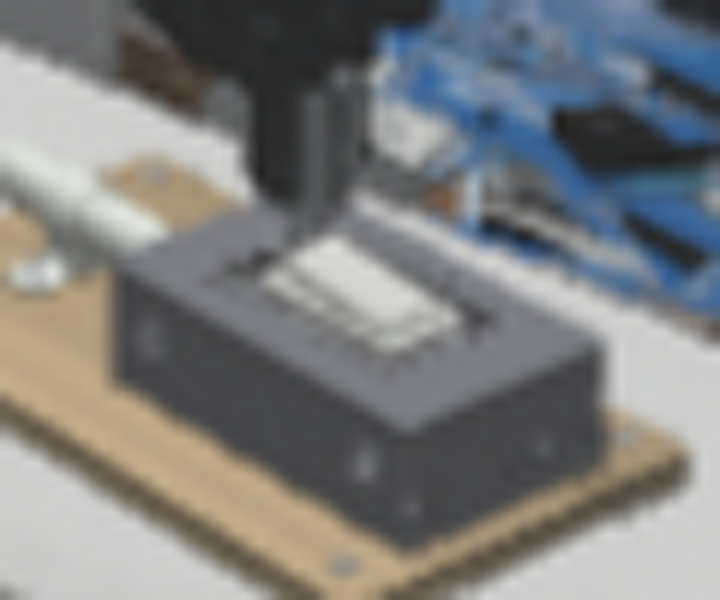

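View pics/w23.png

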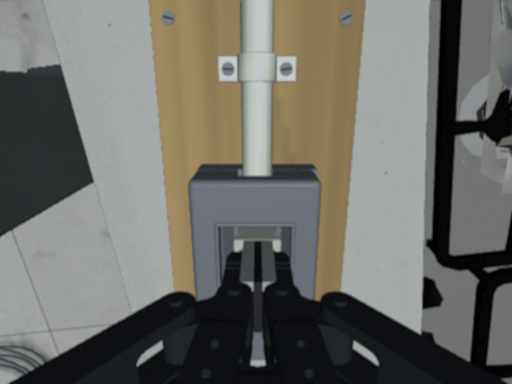

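Tip is over the +y end of the rocker (about (258,245) in the wrist view), x-centred. Move 2 mm on and step down, reading force.

```bash
python3 -m pendant '[{"dx":0.2,"dy":0,"dz":0.3,"wx":0,"wy":0,"wz":0,"jaw":1},{"dx":0,"dy":0,"dz":0.3,"wx":0,"wy":0,"wz":0,"jaw":1},{"dx":0,"dy":0,"dz":0.2,"wx":0,"wy":0,"wz":0,"jaw":1},{"dx":0,"dy":0,"dz":0,"wx":0,"wy":0,"wz":0,"jaw":1},{"dx":0,"dy":0,"dz":0,"wx":0,"wy":0,"wz":0,"jaw":1}]'; python3 -m pendant '[{"dx":0,"dy":0,"dz":0.2,"wx":0,"wy":0,"wz":0,"jaw":1},{"dx":0,"dy":0,"dz":0,"wx":0,"wy":0,"wz":0,"jaw":1}]'
```

```text
clock: 26.5
ee_pos: [499.1, -28.9, 55.5]
orientation: [-2.355, -2.08, 0.0]
force: [0.3, -0.2, -0.1]
gripper_width: -0.004
clock: 26.7
ee_pos: [499.4, -28.6, 53.6]
orientation: [2.354, 2.08, 0.001]
force: [0.3, -0.1, 1.2]
gripper_width: 0.001
```

```bash
python3 -m pendant '[{"dx":0,"dy":0,"dz":0.1,"wx":0,"wy":0,"wz":0,"jaw":1},{"dx":0,"dy":0,"dz":0,"wx":0,"wy":0,"wz":0,"jaw":1}]'; python3 -m pendant '[{"dx":0,"dy":0,"dz":0.1,"wx":0,"wy":0,"wz":0,"jaw":1},{"dx":0,"dy":0,"dz":0,"wx":0,"wy":0,"wz":0,"jaw":1}]'; python3 -m pendant '[{"dx":0,"dy":0,"dz":0.1,"wx":0,"wy":0,"wz":0,"jaw":1},{"dx":0,"dy":0,"dz":0,"wx":0,"wy":0,"wz":0,"jaw":1}]'
```

```text
clock: 26.9
ee_pos: [499.2, -28.8, 52.5]
orientation: [2.354, 2.08, 0.0]
force: [-0.2, 0.3, 1.4]
gripper_width: -0.0
clock: 27.1
ee_pos: [499.3, -28.7, 51.6]
orientation: [-2.354, -2.08, -0.001]
force: [0.7, 1.2, 2.2]
gripper_width: 0.003
clock: 27.3
ee_pos: [499.5, -28.7, 51.4]
orientation: [-2.354, -2.079, -0.002]
force: [-1.1, 1.8, 9.3]
gripper_width: -0.001
```

```bash
python3 -m pendant '[{"dx":0,"dy":0,"dz":-1,"wx":0,"wy":0,"wz":0,"jaw":1},{"dx":0,"dy":0,"dz":-4,"wx":0,"wy":0,"wz":0,"jaw":1},{"dx":-4,"dy":0,"dz":-4,"wx":0,"wy":0,"wz":0,"jaw":1},{"dx":-4,"dy":0,"dz":0,"wx":0,"wy":0,"wz":0,"jaw":1},{"dx":-4,"dy":0,"dz":0,"wx":0,"wy":0,"wz":0,"jaw":1},{"dx":0,"dy":0,"dz":0,"wx":0,"wy":0,"wz":0,"jaw":1},{"dx":0,"dy":0,"dz":0,"wx":0,"wy":0,"wz":0,"jaw":1}]'
python3 - <<'E'
from h import *
c=cam("wrist","w24.png");delta((498.9,-30.3,57),-7.1)
a=cv2.resize(c["img"][20:180,180:340],None,fx=3.7,fy=3.7,interpolation=cv2.INTER_CUBIC);cv2.imwrite("pics/w24z.png",a)
c=cam("scene","s8.png")
cv2.imwrite("pics/s8z.png",np.hstack([cv2.resize(x["img"][200:235,232:272],None,fx=10,fy=10,interpolation=cv2.INTER_CUBIC) for x in(load("s6.png"),c)]))
E
```

```text
clock: 28.0
ee_pos: [484.3, -144.3, 136.1]
orientation: [-2.358, -2.076, 0.0]
force: [0.4, 0.9, -0.7]
gripper_width: 0.004
t 28.05 p [ 484.6 -143.   135.8] tilt 0.04 yaw_y -7.11 q [-0.32  0.35  0.66  2.06 -0.29  0.82  0.38] F [0.9 0.3 1. ] w -0.001
d cm [11.359  0.028  7.885] wz -0.01
```

View pics/s8z.png

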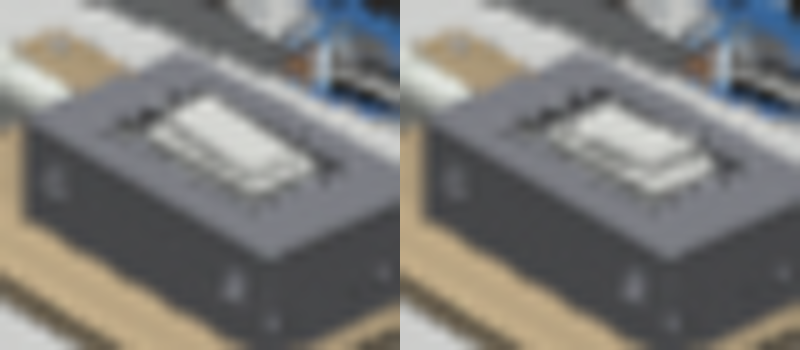

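View pics/w24z.png

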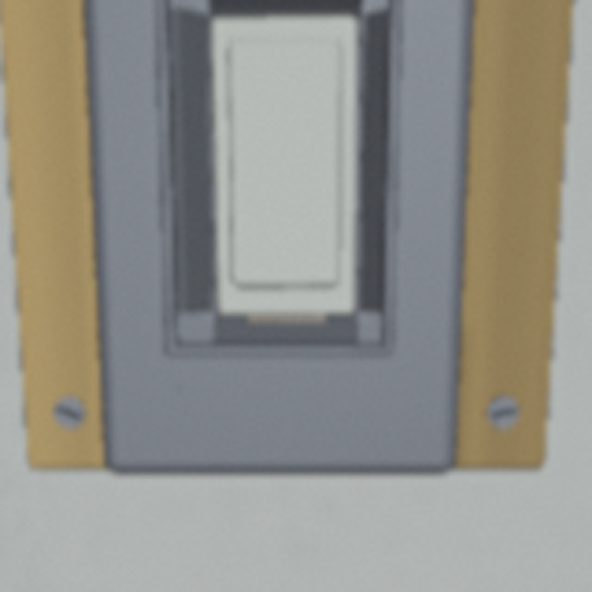

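Run:
```python
from h import *
c=cam("top","t9.png"); cv2.imwrite("pics/t9z.png",cv2.resize(c["img"][165:240,120:420],None,fx=2.6,fy=2.6))
manip.hand_in()
```

```text
the job is handed in; nothing more can be done
```

View pics/t9z.png

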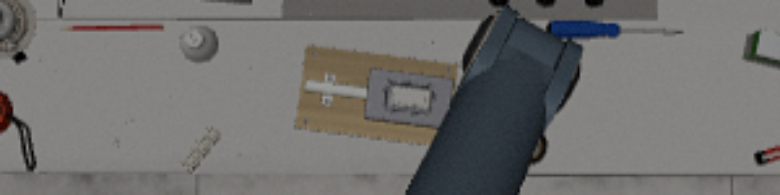

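The switch box is finished and handed in, at about 28 s on the clock. I put the mechanism in the cradle, laid the cover on with its notch over the conduit, pressed it home and tipped the rocker by its raised (+y) end.

**Last checks:**
- **Cover:** pressing at each of the four corner points, the fingertips stopped at 49.0 to 49.1 mm, and flush is 49 mm. The pictures show no gap on the sides they cover.
- **Mechanism:** with the cover laid on but not yet pressed, the mechanism was about 1 mm from the cradle's centre. I did not measure it again after pressing.
- **Rocker:** it moved under 1 to 2 N and stopped with the pressed end at 51.4 mm, where fully tipped is 51.5 mm. Pictures before and after show it switched over.
- **Bystanders:** in the last overhead picture they look undisturbed, and I never touched any. The roll of tape is mostly hidden behind the arm there.

**Less certain:**
- **Clips:** I did not see each clip snap separately. I pressed the two -y corners one after the other, and the +y corners were already down when I checked them.
- **First corner (+x, -y):** the picture taken after pressing it did not clearly show it home. While I held it down at 50.3 to 50.8 mm, it was within the 2 mm limit and the others were still up.

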